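# Fetch the temperature logger from a packed sample case

### The job

The temperature logger sits in the open sample case, hemmed in by the jar, the canister and the tube carrier: first stand all three upright in the aluminium side tray, leaving the logger where it is meanwhile. Then lay the logger flat and straight in the reader dock, between its two end stops, display up. When it is in the dock, put the jar, the canister and the carrier back in the case, each upright and centred on its own pad, the carrier straight along its pad; never tip any of them over, and let go of everything at the end.

Things in the scene. Friction and masses are not known exactly. Their poses are not given: they have to be found in the camera images.
- logger: Temperature logger: a flat white box 64 (its x) x 36 (its y) x 24 mm high with a small black display and a round grey button on top, 70 g nominal. It lies display up on a low rubber seat in the case, its top about 42 mm above the table, its long side roughly along the case's y axis; pick it across its 36 mm width. Origin at the centre of its underside, z up.
- jar: Round specimen jar, off-white with a white screw lid and paper label, 58 mm in diameter and 90 mm high, straight-sided, 140 g nominal. Starts on its pad in the case. Origin at the centre of its underside, z up.
- canister: Slim round canister, off-white with a white screw cap and paper label, 38 mm in diameter and 125 mm high, straight-sided, 100 g nominal. Starts on its pad in the case. Origin at the centre of its underside, z up.
- carrier: Tube carrier: an off-white block 62 (its x) x 40 (its y) x 70 mm high with six capped sample tubes (two rows of three) fixed in it, caps reaching 94 mm above its underside; 160 g nominal. Pick it across its 40 mm width by the block, with the fingers below the caps. Starts on its pad in the case, long side along the pad's. Origin at the centre of its underside, z up.
- pad_jar: The jar's pad: dark round rubber pad with a grey centre, 76 mm in diameter, 5 mm thick, fixed on the case floor; its top is 15 mm above the table. Origin at the centre of its underside (10 mm above the table).
- pad_canister: The canister's pad: dark round rubber pad with a grey centre, 54 mm in diameter, 5 mm thick, fixed on the case floor; its top is 15 mm above the table. Origin at the centre of its underside (10 mm above the table).
- pad_carrier: The carrier's pad: dark rectangular rubber pad with a grey centre, 78 (its x) x 56 (its y) x 5 mm, fixed on the case floor; its top is 15 mm above the table. Origin at the centre of its underside (10 mm above the table).
- tray: Side tray for parking: open aluminium tray 300 (its x) x 130 (its y) x 14 mm high outside, walls and floor 5 mm thick, fixed on the table left or right of the case, empty at the start; three things fit in a row along its x at 85 mm spacing. Origin at the centre of its underside, on the table.
- dock: Reader dock: fixed grey block 110 (its x) x 70 (its y) x 20 mm high, on the side of the case away from the tray. The logger lies on its top centred, long side along the dock's x, on a dark mat between two black end stops (84 mm apart, 12 mm high); the long sides are open for the fingers. Origin at the centre of its underside, on the table.
- case: Open, shallow, fixed sample case: grey floor 10 mm thick, white rim 20 mm high, outside -101 to +121 mm along its x, +-136 mm along y. The logger's seat is at (40, 0) mm; the pads lie around it, in any order, at (-37, 0), (45, 80), (45, -80). Two loose grey coolant bricks (50 x 56 x 28 mm) lie at (-62, +-88). Origin on the table surface.
Things that resemble listed ones, but are neither listed nor needed, are in the scene too. Leave any green or red look-alike of the jar alone.

How it is judged:
On the way, in this order (a step that is already met when the one before it is completed fails the run):
1. the jar, the canister and the carrier all stand upright in the side tray, while the logger is still within 30 mm of where it started (x of jar in the frame of tray between -0.13 and 0.13 m and y of jar in the frame of tray between -0.052 and 0.052 m and z of jar in the frame of tray between 0 and 0.012 m and angle between each of jar, canister, carrier's own z axis and vertical below 0.12 rad and x of canister in the frame of tray between -0.13 and 0.13 m and y of canister in the frame of tray between -0.052 and 0.052 m and z of canister in the frame of tray between 0 and 0.012 m and x of carrier in the frame of tray between -0.13 and 0.13 m and y of carrier in the frame of tray between -0.052 and 0.052 m and z of carrier in the frame of tray between 0 and 0.012 m and distance of logger from where it was at the start of the episode below 0.03 m), for 0.2 s.
2. the logger lies in the dock, released, with the jar, the canister and the carrier still standing in the tray (x of logger in the frame of dock between -0.01 and 0.01 m and y of logger in the frame of dock between -0.01 and 0.01 m and z of logger in the frame of dock between 0.015 and 0.025 m and angle between each of logger, jar, canister, carrier's own z axis and vertical below 0.12 rad and angle between the x axis of logger and the x axis of dock, either way round below 0.2 rad and contact force between the fingers and logger below 0.2 N and linear speed of logger below 0.02 m/s and x of jar in the frame of tray between -0.13 and 0.13 m and y of jar in the frame of tray between -0.052 and 0.052 m and z of jar in the frame of tray between 0 and 0.012 m and x of canister in the frame of tray between -0.13 and 0.13 m and y of canister in the frame of tray between -0.052 and 0.052 m and z of canister in the frame of tray between 0 and 0.012 m and x of carrier in the frame of tray between -0.13 and 0.13 m and y of carrier in the frame of tray between -0.052 and 0.052 m and z of carrier in the frame of tray between 0 and 0.012 m), for 0.2 s.
At the end, for the whole second after the job is handed in: Logger flat in the dock, within 10 mm of its centre along each dock axis and 0.2 rad of its long axis; jar, canister and carrier upright (0.1 rad) on their own pads, centres within 12 mm, the carrier within 0.2 rad of its pad's long axis; all four released and at rest (x of logger in the frame of dock between -0.01 and 0.01 m and y of logger in the frame of dock between -0.01 and 0.01 m and z of logger in the frame of dock between 0.015 and 0.025 m and angle between logger's own z axis and vertical below 0.12 rad and angle between the x axis of logger and the x axis of dock, either way round below 0.2 rad and horizontal distance between jar and pad_jar below 0.012 m and z of jar in the frame of pad_jar between 0.001 and 0.01 m and angle between each of jar, canister, carrier's own z axis and vertical below 0.1 rad and horizontal distance between canister and pad_canister below 0.012 m and z of canister in the frame of pad_canister between 0.001 and 0.01 m and horizontal distance between carrier and pad_carrier below 0.012 m and z of carrier in the frame of pad_carrier between 0.001 and 0.01 m and angle between the x axis of carrier and the x axis of pad_carrier, either way round below 0.2 rad and contact force between the fingers and jar below 0.2 N and linear speed of each of jar, canister, carrier, logger below 0.02 m/s and contact force between the fingers and canister below 0.2 N and contact force between the fingers and carrier below 0.2 N and contact force between the fingers and logger below 0.2 N); the robot touches nothing.
It fails at once if the jar is tipped by more than 0.6 rad (angle between jar's own z axis and vertical above 0.6 rad).
It fails at once if the canister is tipped by more than 0.6 rad (angle between canister's own z axis and vertical above 0.6 rad).
It fails at once if the carrier is tipped by more than 0.6 rad (angle between carrier's own z axis and vertical above 0.6 rad).
It also fails if it takes over 136 s, if anything falls off the work surface, if the arm or the gripper's body presses on something with over 40 N, if the wrist force passes 120 N, or if a joint passes its speed limit or range.

### The arm

A 6-joint arm with a two-finger parallel gripper is mounted at the origin on the work surface. World frame = base frame: x ahead of the robot, y to its left, z up, the work surface at z = 0. Lengths are in m, angles in rad, forces in N, time in s.
With the tool pointing down it reaches from about 0.25 to 0.85 m from the base axis. Payload 12.5 kg.
Tool frame: the origin (TCP) lies on the centre line of the jaws, within the pads' length; the fingertips stand 14 mm ahead of it and the grasp point (between the pads) lies 5 mm behind it (env.tip_extent is the distance from the TCP to the fingertips, in m); z points along the fingers, x is the direction in which the jaws open and shut, and the axes are right-handed (so a half turn about z gives the same grasp; the last joint's range is limited). The gripper opens to 93 mm and grips with 3 to 60 N. Pads are 15 mm wide; open, the fingers measure 128 mm over their backs; the gripper's body (75 mm by 188 mm) begins 65 mm behind the grasp point.
Start: joints at [-1.254, 0.351, 1.652, -0, 1.139, -0.085], TCP at [0.215, -0.506, 0.233] pointing down, gripper open.
Joint ranges: [-2.75, 2.75], [-0.79, 2.1], [0.01, 2.65], [-1.57, 4.71], [0.07, 3.14], [-2.87, 2.87]. Speed limits (rad/s): [2.22, 2.22, 2.79, 3.14, 3.14, 3.14].

### API

Orientations are given as a unit quaternion [x, y, z, w].
In Python, from cell import env gives the robot as it stands.
- The arm moves only by the shell command python3 -m inch 'ROWS' [FORCE]. ROWS is JSON, a list of rows, each a list of 3 entries, a list of its own where there are three numbers: the closure in counts, from 0 (fully open) to 255 (shut), then the shift along the world's x, y, z in m, then the turn, a rotation vector about the world's x, y, z in degrees. A call has 1 to 5 rows; each row shifts and turns the pose as measured when the row begins; what a row does not reach is not made up. A row lasts 1/10 s, in which the tool goes at most 50 mm and 8.59 degrees, less where a joint would pass 70% of its speed; a pose out of reach is approached as far as the arm can. A call with a gripper value outside its range is refused whole. The fingers move at their own pace and stop on an object; FORCE is the grip in N (left out, the last holds). Time passes only in rows, so rows that do not move let the fingers close. It gives the time, the measured TCP pose, the force and the opening at its end, in the units of the state.
- env.sense(): the state, without advancing time (a new reading comes with each control period).
- env.snapshot(name): name is "scene" or "top" or "wrist"; returns the picture (480x640x3 uint8, red, green, blue); there is no depth.
- env.get_calibration(name): a dict with "fovy" (degrees; the focal length in pixels is half the picture's height over the tangent of half this angle, whatever the lens; pixels are square), "cx", "cy" (the principal point, pixels), "extrinsics" (4x4, takes a point from world to camera coordinates). Camera axes: x right, y up, looking along -z (the intrinsics and any distortion apply to the point x, -y, -z); pixel columns grow to the right and rows downward; lengths in m; the calibration is good to about 2 mm. A picture is of the moment at which its call begins: read the wrist's pose just before it. get_calibration takes no time and is no camera call; for the wrist camera it gives the pose at the moment of the call.
- env.sign_off(): hands the job in, once; it reports no verdict.
The state is a dict: "t": time; "qpos": joint angles; "joint_vel": joint speeds; "effort": joint torques, N m; "tcp_pos": TCP position; "eef_rot": TCP orientation; "force": force on the tool from outside, world axes, zero at the start; "moment": the same for the moment, N m; "grip_width": opening from 0.0 (shut) to 1.0 (fully open).
Only numpy, scipy, OpenCV 4.12 (cv2) and the standard library are available. Lean on these libraries where they do the work, as an engineer would, in place of code of your own. Each camera call takes 0.05 s, during which the arm holds its last target.

## Working session

There is one attempt and no reset: what is moved stays moved. The work goes in short steps, Python scripts to look and compute and a shell command to move; the robot and the scene stay as the last step left them, time stands still between calls to the robot, and variables do not carry over. Pictures are saved under pics/ and viewed, and the job is handed in when it is done.

```bash
ls; mkdir -p pics; cat > h.py <<'E'
import numpy as np, cv2
from cell import env
def cal(name):
    c=env.get_calibration(name); f=240/np.tan(np.radians(c["fovy"])/2)
    return f,c["cx"],c["cy"],np.array(c["extrinsics"]),c
def save(name,fn):
    im=env.snapshot(name); cv2.imwrite("pics/"+fn,im[:,:,::-1]); return im
E
python3 - <<'E'
from h import *
s=env.sense(); print(s)
for n in("scene","top","wrist"):
    print(n,cal(n)); save(n,n+"0.png")
E
```

```text
pics
{'t': 0.0, 'qpos': array([-1.25358240e+00,  3.51206201e-01,  1.65243935e+00, -3.13101770e-05,
        1.13910835e+00, -8.46333574e-02]), 'joint_vel': array([ 2.12170708e-04, -4.77852491e-04,  3.41859719e-04, -9.06045101e-04,
        1.41558577e-03,  5.71689298e-05]), 'effort': array([ 6.25215653e-04, -4.97323680e+01, -2.85256559e+01,  6.99484907e-02,
        2.56460882e-02, -1.23783248e-04]), 'tcp_pos': array([ 0.21500928, -0.50586435,  0.23211208]), 'eef_rot': array([ 8.34005618e-01, -5.51755646e-01, -4.64244821e-04, -3.49003430e-04]), 'force': array([0.47023771, 0.08742974, 0.12780382]), 'moment': array([ 0.02532569, -0.02968757,  0.02073167]), 'grip_width': 0.9977410315053556}
scene (np.float64(466.0302434180646), 323.3651829509983, 230.17753122501512, array([[-0.72273877,  0.69093399, -0.01609019,  0.34043837],
       [-0.57350111, -0.58658317,  0.5718537 ,  0.33754879],
       [ 0.38567493,  0.42252858,  0.82019781, -1.14885068],
       [ 0.        ,  0.        ,  0.        ,  1.        ]]), {'fovy': 54.49585131112661, 'cx': 323.3651829509983, 'cy': 230.17753122501512, 'ext
[... 1069 characters left out ...]
236e-01],
       [ 8.88537347e-01,  3.77321577e-01, -2.61016878e-01,
         2.96312178e-02],
       [ 2.40585626e-01,  1.01237579e-01,  9.65333885e-01,
        -3.88566689e-01],
       [ 0.00000000e+00,  0.00000000e+00,  0.00000000e+00,
         1.00000000e+00]]), {'fovy': 64.5591002378557, 'cx': 318.022606218126, 'cy': 236.02672831395697, 'extrinsics': array([[ 3.90666021e-01, -9.20532118e-01, -8.24778125e-04,
        -5.47943236e-01],
       [ 8.88537347e-01,  3.77321577e-01, -2.61016878e-01,
         2.96312178e-02],
       [ 2.40585626e-01,  1.01237579e-01,  9.65333885e-01,
        -3.88566689e-01],
       [ 0.00000000e+00,  0.00000000e+00,  0.00000000e+00,
         1.00000000e+00]])})
```

View pics/top0.png

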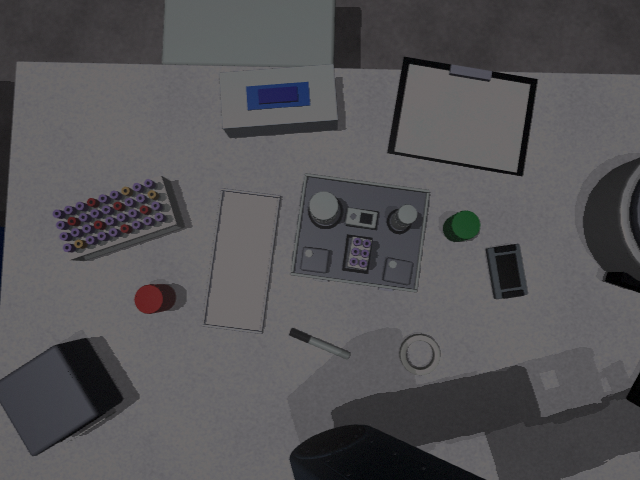

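View pics/scene0.png

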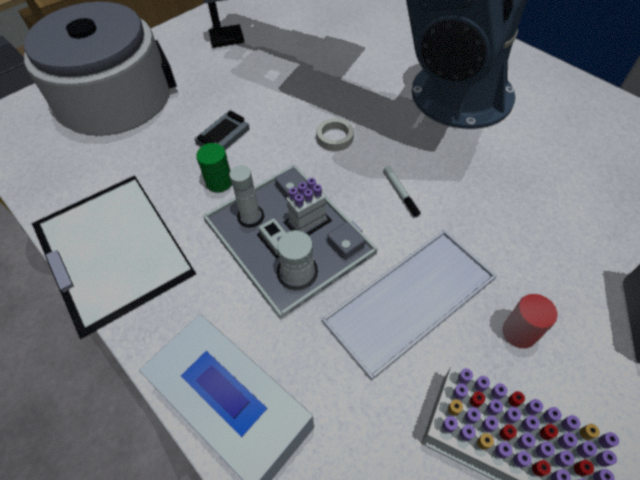

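View pics/wrist0.png

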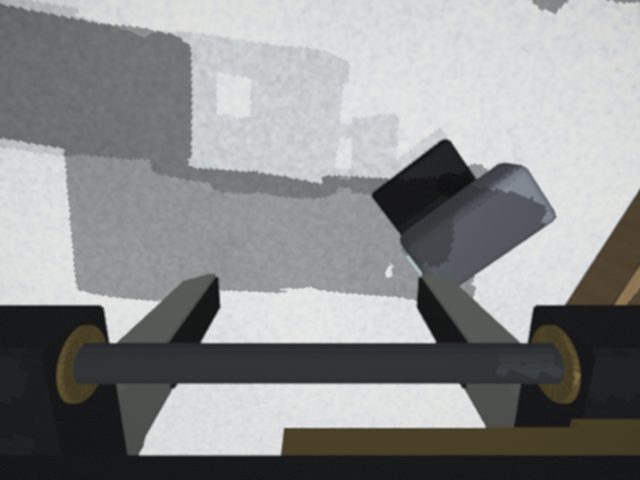

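The top view shows the case around (360,232), with the jar at (325,207), logger at (362,218), canister at (403,217), carrier at (358,253) and bricks at (315,260) and (398,270). The tray is at (243,260) and the dock at (507,271). 

Possible mix-ups:
- **Jar:** the green can (462,226), the red can (155,298), or the grey pot at the right edge.
- **Carrier:** the big tube rack (118,215).
- **Logger:** the device with the blue screen (278,97).
- **Tray:** the clipboard (463,115).

By the description I choose the items inside the case, and will check them in a close crop.

```bash
cat >> h.py <<'E'
def ray(name,u,v,z,c=None):
    f,cx,cy,E,_=c or cal(name)
    R=E[:3,:3];t=E[:3,3];o=-R.T@t
    d=R.T@np.array([(u-cx)/f,-(v-cy)/f,-1.]); return o+d*(z-o[2])/d[2]
def proj(name,p,c=None):
    f,cx,cy,E,_=c or cal(name)
    q=E[:3,:3]@np.array(p)+E[:3,3]; return np.array([cx+f*q[0]/-q[2], cy-f*q[1]/-q[2]])
E
python3 - <<'E'
from h import *
im=cv2.imread("pics/top0.png")
a=im[165:345,195:355];b=im[165:300,285:535]
cv2.imwrite("pics/cropa.png",cv2.resize(a,None,fx=3.3,fy=3.3,interpolation=cv2.INTER_CUBIC))
cv2.imwrite("pics/cropb.png",cv2.resize(np.clip(b*1.5,0,255).astype(np.uint8),None,fx=3.2,fy=3.2,interpolation=cv2.INTER_CUBIC))
E
```

```text
(no output)
```

View pics/cropb.png

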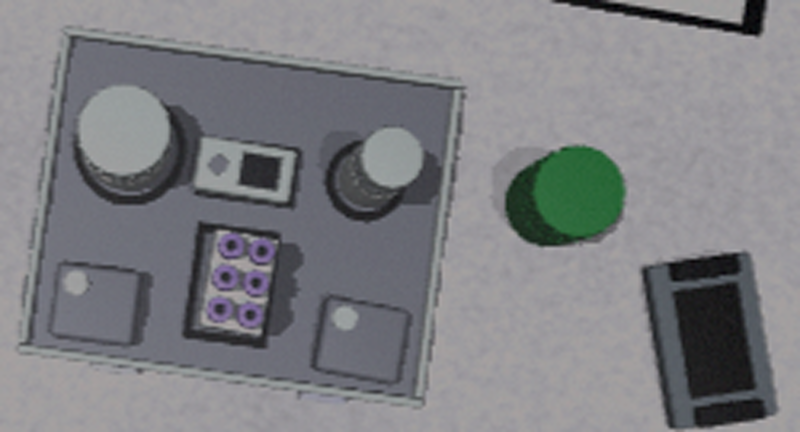

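View pics/cropa.png

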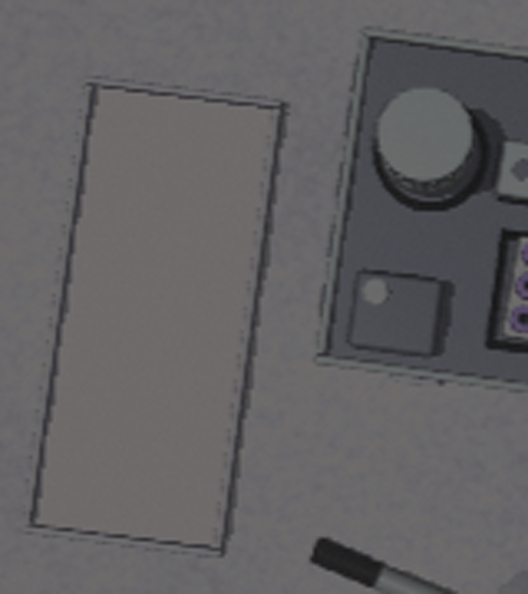

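The crop confirms the choice. The white-lidded jar, slim canister, six-tube carrier (long side up-down in the image) and logger with display all sit in the case. The green can outside stays alone.

```bash
cat > m.py <<'E'
from h import *
c=cal("top")
def B(u,v,z): return ray("top",285+u/3.2,165+v/3.2,z,c)
def A(u,v,z): return ray("top",195+u/3.3,165+v/3.3,z,c)
def rep(n,P):
    P=np.array(P)[:,:2]; ctr=P.mean(0)
    e=[np.linalg.norm(P[i]-P[(i+1)%4]) for i in range(4)]
    # yaw of left side (BL->TL) combined with right side
    d=(P[0]-P[3])+(P[1]-P[2]); print(n,ctr.round(4),"edges",np.round(e,3),"yaw",np.degrees(np.arctan2(d[1],d[0])).round(2)); return ctr,np.arctan2(d[1],d[0])
cc,yw=rep("case",[B(68,30,.02),B(463,85,.02),B(421,403,.02),B(20,348,.02)])
R=np.array([[np.cos(yw),-np.sin(yw)],[np.sin(yw),np.cos(yw)]])
o=cc-R@[.010,0]; print("case origin",o)
for n,p in dict(jar=(45,80),can=(45,-80),car=(-37,0),seat=(40,0)).items(): print(n,(o+R@np.array(p)/1000).round(4))
rep("tray",[A(90,80,.014),A(286,105,.014),A(222,553,.014),A(30,526,.014)])
rep("dock",[B(643,268,.02),B(747,252,.02),B(776,410,.02),B(670,429,.02)])
print("jar lid",B(124,130,.105),"can lid",B(392,157,.140),"logger",B(247,172,.042))
rep("logger",[B(202,137,.042),B(302,150,.042),B(294,204,.042),B(194,190,.042)])
caps=np.array([B(u,v,.109)[:2] for u,v in((232,245),(262,251),(225,277),(256,282),(219,309),(251,314))]); print("carrier",caps.mean(0)); d=caps[0]+caps[1]-caps[4]-caps[5]; print(np.degrees(np.arctan2(d[1],d[0])))
Rc,tc=c[3][:3,:3],c[3][:3,3]; print(-Rc.T@tc)
E
python3 m.py
```

```text
case [0.5858 0.0178] edges [0.268 0.215 0.269 0.216] yaw -6.81
case origin [0.57586771 0.01899208]
jar [0.63   0.0931]
can [ 0.6111 -0.0658]
car [0.5391 0.0234]
seat [0.6156 0.0142]
tray [0.5201 0.2699] edges [0.13  0.294 0.125 0.293] yaw -5.81
dock [ 0.5108 -0.2931] edges [0.07  0.106 0.071 0.108] yaw 10.07
jar lid [0.62941702 0.09692509 0.105     ] can lid [ 0.61211662 -0.06431054  0.14      ] logger [0.61246649 0.01674906 0.042     ]
logger [0.6137 0.0161] edges [0.066 0.036 0.066 0.035] yaw -7.26
carrier [0.53813992 0.02278314]
-9.470435624494513
[0.48484467 0.07592815 1.13212748]
```

```bash
python3 -m inch '[[0,[0.024,0.043,0.01],[0,0,-4]],[0,[0.024,0.043,0.01],[0,0,-4]],[0,[0.024,0.043,0.01],[0,0,-4]],[0,[0.024,0.043,0.01],[0,0,-4]],[0,[0.024,0.043,0.01],[0,0,-4]]]' 20
python3 -m inch '[[0,[0.024,0.043,0.01],[0,0,-4]],[0,[0.024,0.043,0.01],[0,0,-4]],[0,[0.024,0.043,0.01],[0,0,-2]],[0,[0.024,0.043,0.0],[0,0,0]],[0,[0.024,0.043,0.0],[0,0,0]]]'
python3 - <<'E'
from h import *
save("wrist","w1.png"); c=cal("wrist"); E=c[3]; s=env.sense(); print(-E[:3,:3].T@E[:3,3],s['tcp_pos'],s['eef_rot'])
E
```

```text
t: 0.65
tcp_pos: [0.3324, -0.2908, 0.2799]
eef_rot: [0.719, -0.695, -0.002, -0.001]
force: [1.3, 0.0, -0.3]
grip_width: 1.001
t: 1.15
tcp_pos: [0.4509, -0.0738, 0.3114]
eef_rot: [-0.651, 0.759, 0.0, 0.002]
force: [0.2, -0.3, -0.4]
grip_width: 1.0
[ 0.52374459 -0.0785928   0.46184016] [ 0.45323377 -0.06865887  0.31142876] [-0.65226936  0.75797957  0.00093983  0.00328101]
```

View pics/w1.png

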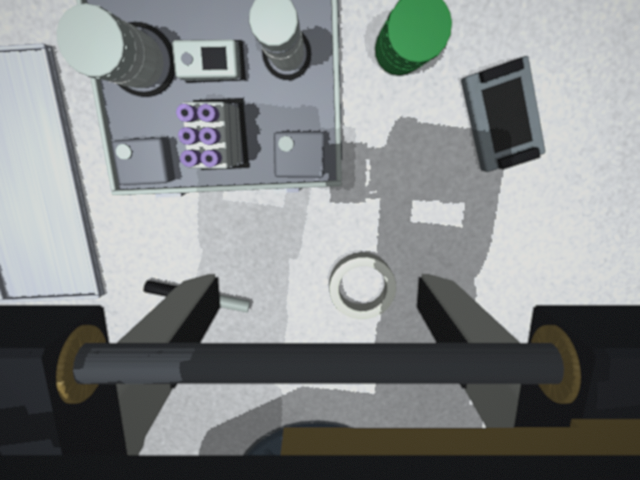

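```bash
python3 -m inch '[[0,[0.035,0.035,0.02],[0,0,0.8]],[0,[0.035,0.035,0.02],[0,0,0.8]],[0,[0.03,0.015,0.02],[0,0,0]],[0,[0,0,0],[0,0,0]],[0,[0,0,0],[0,0,0]]]'
python3 - <<'E'
from h import *
im=save("wrist","w2.png"); c=cal("wrist"); E=c[3]; np.save("c2.npy",np.array([c[0],c[1],c[2]])); np.save("e2.npy",E); s=env.sense(); print(-E[:3,:3].T@E[:3,3],s['tcp_pos'],s['eef_rot'])
E
```

```text
t: 1.7
tcp_pos: [0.5473, 0.0145, 0.3669]
eef_rot: [-0.666, 0.746, 0.003, 0.002]
force: [-0.3, -1.0, 0.7]
grip_width: 1.004
[0.61861185 0.00672251 0.51718967] [0.54716198 0.01428043 0.36707618] [-0.6652983   0.74657093  0.00244682  0.00201098]
```

View pics/w2.png

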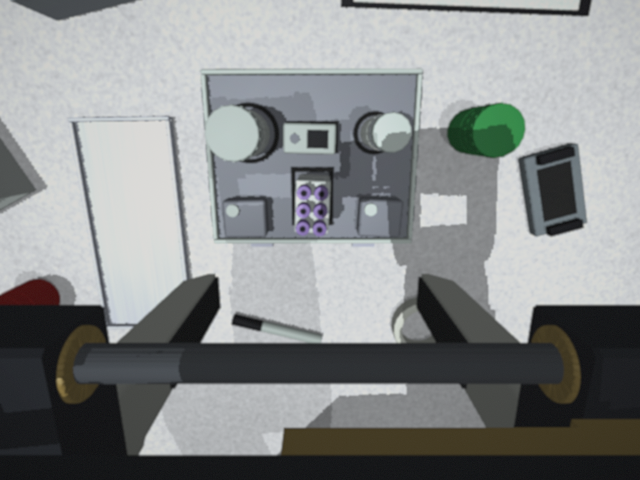

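The wrist view shows the whole case, from (202,70) to (423,70) at the top, with the tray left at (130,220) and the dock right at (553,190). I enlarge it to read off points.

```bash
python3 - <<'E'
from h import *
im=cv2.imread("pics/w2.png")
cv2.imwrite("pics/w2a.png",cv2.resize(im[55:255,190:440],None,fx=3,fy=3,interpolation=cv2.INTER_CUBIC))
cv2.imwrite("pics/w2b.png",cv2.resize(im[100:340,60:210],None,fx=2.4,fy=2.4,interpolation=cv2.INTER_CUBIC))
cv2.imwrite("pics/w2c.png",cv2.resize(im[130:250,500:620],None,fx=4,fy=4,interpolation=cv2.INTER_CUBIC))
E
```

```text
(no output)
```

View pics/w2a.png

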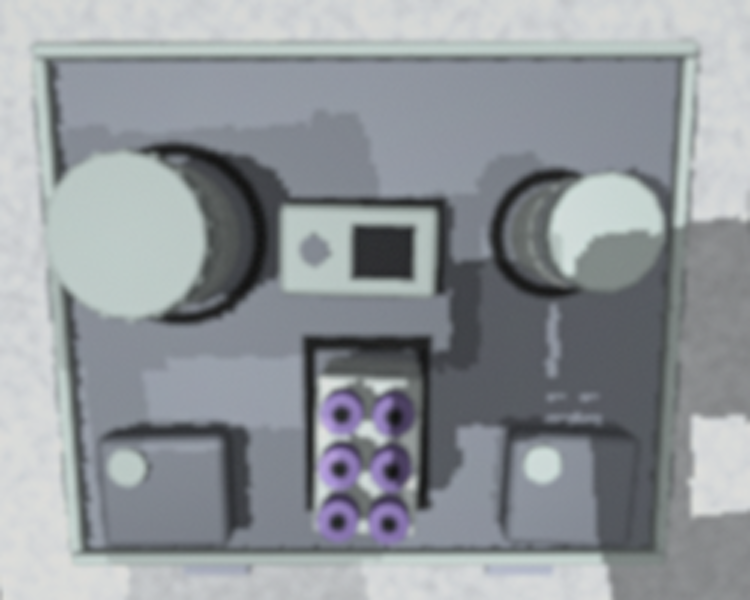

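View pics/w2b.png

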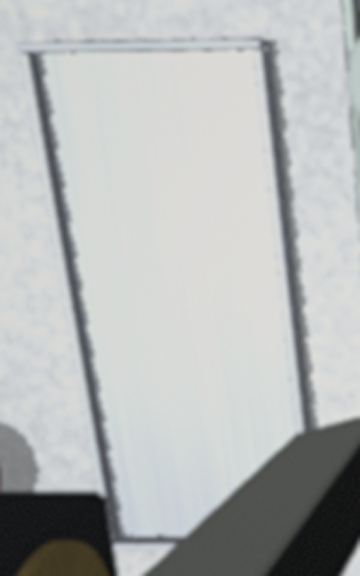

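View pics/w2c.png

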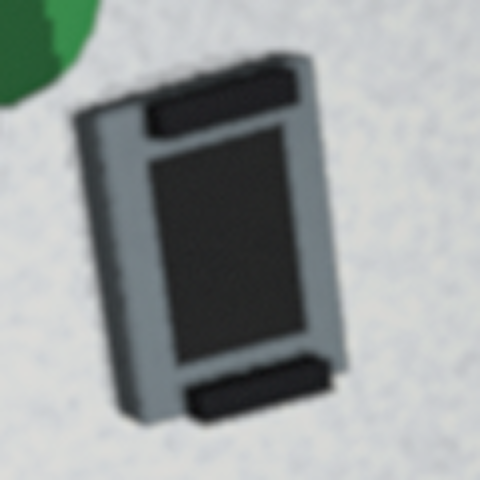

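```bash
cat > m2.py <<'E'
from h import *
k=np.load("c2.npy");c=(*k,np.load("e2.npy"),None)
def A(u,v,z): return ray("",190+u/3,55+v/3,z,c)
def T(u,v,z): return ray("",60+u/2.4,100+v/2.4,z,c)
def D(u,v,z): return ray("",500+u/4,130+v/4,z,c)
def rep(n,P):
    P=np.array(P)[:,:2]; ctr=P.mean(0)
    e=[np.linalg.norm(P[i]-P[(i+1)%4]) for i in range(4)]
    d=(P[0]-P[3])+(P[1]-P[2]); a=np.arctan2(d[1],d[0]); print(n,ctr.round(4),"edges",np.round(e,3),"yaw",np.degrees(a).round(2)); return ctr,a
cc,yw=rep("case",[A(35,45,.02),A(699,42,.02),A(663,563,.02),A(74,562,.02)])
R=np.array([[np.cos(yw),-np.sin(yw)],[np.sin(yw),np.cos(yw)]])
o=cc-R@[.010,0]
for n,p in dict(jar=(45,80),can=(45,-80),car=(-37,0),seat=(40,0)).items(): print("pad",n,(o+R@np.array(p)/1000).round(4))
print("jar",A(127,235,.105)[:2].round(4),"dia",np.linalg.norm(A(48,235,.105)-A(206,235,.105)))
print("can",A(607,232,.140)[:2].round(4),"dia",np.linalg.norm(A(550,232,.14)-A(665,232,.14)))
caps=np.array([A(u,v,.109)[:2] for u,v in((342,411),(394,412),(340,467),(392,466),(339,521),(389,523))]);d=caps[0]+caps[1]-caps[4]-caps[5]; print("carrier",caps.mean(0).round(4),np.degrees(np.arctan2(d[1],d[0])))
rep("logger",[A(280,203,.042),A(440,205,.042),A(438,297,.042),A(281,293,.042)])
rep("dock mat",[D(152,160,.02),D(284,126,.02),D(306,332,.02),D(178,363,.02)])
rep("dock top",[D(98,113,.02),D(310,58,.02),D(347,372,.02),D(145,422,.02)])
a,b,e=T(28,47,.014),T(274,40,.014),T(115,540,.014); print("tray",((b+e)/2)[:2].round(4),np.linalg.norm(a-b),np.linalg.norm(a-e),"yaw",np.degrees(np.arctan2(*(a-e)[1::-1])))
E
python3 m2.py
```

```text
case [0.5851 0.0207] edges [0.268 0.219 0.267 0.218] yaw -6.64
pad jar [0.6291 0.0961]
pad can [ 0.6106 -0.0628]
pad car [0.5384 0.0261]
pad seat [0.6149 0.0172]
jar [0.6288 0.0983] dia 0.055294462991451285
can [ 0.6112 -0.0619] dia 0.03663613386072702
carrier [0.5381 0.025 ] -8.886731546857392
logger [0.6138 0.0199] edges [0.064 0.036 0.064 0.035] yaw -7.25
dock mat [ 0.5089 -0.2935] edges [0.042 0.07  0.042 0.07 ] yaw 9.08
dock top [ 0.5096 -0.2919] edges [0.067 0.107 0.067 0.107] yaw 9.96
tray [0.5217 0.2681] 0.130981589848875 0.2889816757872259 yaw -5.769274768077636
```

```bash
python3 -m inch '[[0,[0.032,-0.035,0],[0,0,0]],[0,[0.032,-0.035,0],[0,0,0]],[0,[0,-0.005,-0.05],[0,0,0]],[0,[0,0,-0.05],[0,0,0]],[0,[0,0,-0.04],[0,0,0]]]'
python3 - <<'E'
from h import *
s=env.sense();x,y=s['eef_rot'][:2];print(s['tcp_pos'],np.degrees(np.arctan2(2*x*y,2*x*x-1)),s['eef_rot']);save("wrist","w3.png")
E
```

```text
t: 2.25
tcp_pos: [0.611, -0.0684, 0.2285]
eef_rot: [-0.664, 0.748, -0.002, 0.005]
force: [-0.1, 1.1, -0.4]
grip_width: 0.997
[ 0.61104524 -0.06837967  0.22854681] -96.83136753700968 [-0.66372271  0.74795813 -0.00195897  0.00519296]
```

View pics/w3.png

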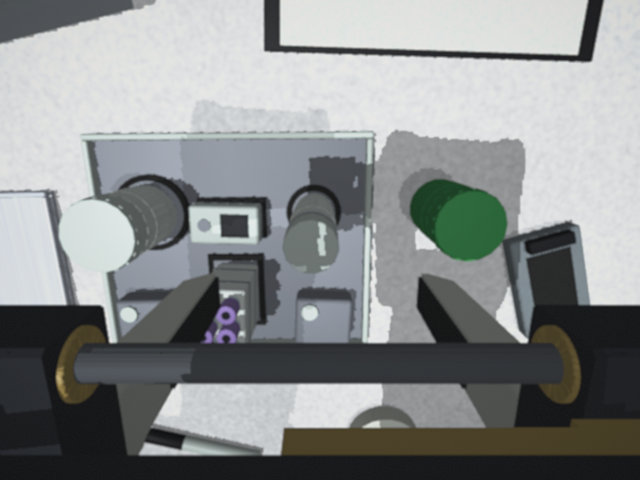

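```bash
python3 -m inch '[[0,[0,0.005,-0.05],[0,0,0]],[0,[0,0,-0.045],[0,0,0]],[0,[0,0,-0.025],[0,0,0]],[0,[0,0,-0.006],[0,0,0]],[0,[0,0,0],[0,0,0]]]'
python3 -m inch '[[255,[0,0,0],[0,0,0]],[255,[0,0,0],[0,0,0]],[255,[0,0,0],[0,0,0]],[255,[0,0,0],[0,0,0]],[255,[0,0,0],[0,0,0]]]' 20
```

```text
t: 2.8
tcp_pos: [0.6049, -0.0668, 0.1041]
eef_rot: [-0.662, 0.75, 0.003, 0.001]
force: [-0.1, 0.6, 0.6]
grip_width: 1.001
t: 3.3
tcp_pos: [0.6074, -0.0677, 0.1106]
eef_rot: [-0.662, 0.75, -0.0, 0.004]
force: [-0.5, 0.2, 0.4]
grip_width: 0.617
```

```bash
python3 -m inch '[[255,[0.003,0.002,-0.005],[0,0,0]],[255,[0,0,0],[0,0,0]],[255,[0,0,0],[0,0,0]],[255,[0,0,0],[0,0,0]],[255,[0,0,0],[0,0,0]]]' 20
```

```text
t: 3.8
tcp_pos: [0.611, -0.0654, 0.1058]
eef_rot: [-0.662, 0.75, -0.001, 0.004]
force: [-0.1, -0.9, 1.9]
grip_width: 0.407
```

```bash
python3 -m inch '[[255,[0,0,0.03],[0,0,0]],[255,[0,0,0.04],[0,0,0]],[255,[0,0,0.04],[0,0,0]],[255,[0,0,0.04],[0,0,0]],[255,[-0.01,0.02,0],[0,0,0]]]' 25
python3 -m inch '[[255,[-0.02,0.04,0],[0,0,0]],[255,[-0.02,0.04,0],[0,0,0]],[255,[-0.02,0.04,0],[0,0,0]],[255,[-0.02,0.04,0],[0,0,0]],[255,[-0.02,0.04,0],[0,0,0]]]'
python3 -m inch '[[255,[-0.02,0.04,0],[0,0,0]],[255,[-0.02,0.04,0],[0,0,0]],[255,[-0.01,0.02,0],[0,0,0]],[255,[0,0,0],[0,0,0]],[255,[0,0,0],[0,0,0]]]'
```

```text
t: 4.3
tcp_pos: [0.5988, -0.0463, 0.2582]
eef_rot: [-0.661, 0.75, 0.002, 0.002]
force: [-0.8, 1.1, -1.5]
grip_width: 0.409
t: 4.8
tcp_pos: [0.495, 0.157, 0.2583]
eef_rot: [-0.659, 0.752, 0.001, 0.002]
force: [0.8, 0.2, -1.0]
grip_width: 0.405
t: 5.3
tcp_pos: [0.4391, 0.264, 0.2574]
eef_rot: [-0.661, 0.75, 0.002, 0.002]
force: [0.1, 0.3, -1.1]
grip_width: 0.406
```

```bash
python3 - <<'E'
from h import *
s=env.sense();x,y=s['eef_rot'][:2];print(s['tcp_pos'],np.degrees(np.arctan2(2*x*y,2*x*x-1)),s['eef_rot']);save("wrist","w4.png");save("scene","s4.png")
E
```

```text
[0.43905753 0.26397663 0.25739996] -97.26618629440935 [-0.66087876  0.75048863  0.00178634  0.00170199]
```

View pics/s4.png

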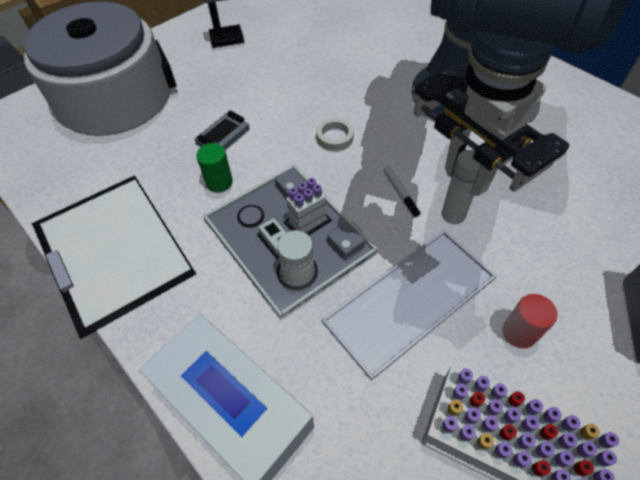

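View pics/w4.png

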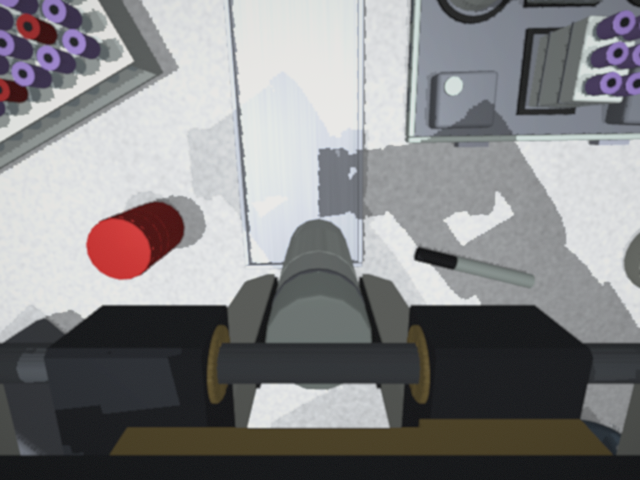

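The scene view shows the canister upright in the jaws beside the tray, and the wrist view shows the tray's near end with corners at (248,264) and (360,262).

```bash
python3 - <<'E'
from h import *
a=ray("wrist",248,264,.014)[:2];b=ray("wrist",360,262,.014)[:2];print(a,b,np.linalg.norm(a-b)); m=(a+b)/2; t=np.radians(-5.8); print(m+.15*np.array([np.cos(t),np.sin(t)]))
E
```

```text
[0.38360677 0.35060956] [0.37032693 0.22867668] 0.12265391083398289
[0.52619896 0.27448468]
```

```bash
python3 -m inch '[[255,[0,0.014,-0.03],[0,0,0]],[255,[0,0,-0.04],[0,0,0]],[255,[0,0,-0.04],[0,0,0]],[255,[0,0,-0.02],[0,0,0]],[255,[0,0,0],[0,0,0]]]'
```

```text
t: 5.9
tcp_pos: [0.4433, 0.2727, 0.1244]
eef_rot: [-0.657, 0.754, 0.001, 0.004]
force: [0.0, 0.2, -0.5]
grip_width: 0.408
```

```bash
python3 -m inch '[[255,[-0.004,0.004,-0.015],[0,0,0.8]],[255,[0,0,-0.008],[0,0,0]],[255,[0,0,-0.003],[0,0,0]],[255,[0,0,0],[0,0,0]]]'
```

```text
t: 6.3
tcp_pos: [0.4426, 0.2751, 0.1007]
eef_rot: [-0.661, 0.75, 0.0, 0.005]
force: [1.0, -0.1, -1.3]
grip_width: 0.405
```

```bash
python3 -m inch '[[255,[-0.002,0,-0.003],[0,0,0]],[255,[0,0,-0.002],[0,0,0]],[255,[0,0,0],[0,0,0]]]'
```

```text
t: 6.6
tcp_pos: [0.4417, 0.2752, 0.0973]
eef_rot: [-0.661, 0.751, -0.0, 0.007]
force: [0.0, 0.2, -0.4]
grip_width: 0.409
```

```bash
python3 -m inch '[[255,[0,0,-0.002],[0,0,0]],[255,[0,0,-0.002],[0,0,0]]]'
```

```text
t: 6.8
tcp_pos: [0.4431, 0.2759, 0.0954]
eef_rot: [-0.661, 0.751, -0.001, 0.009]
force: [-5.3, -2.9, 34.2]
grip_width: 0.408
```

```bash
python3 -m inch '[[255,[0,0,0.001],[0,0,0]],[60,[0,0,0.001],[0,0,0]],[60,[0,0,0],[0,0,0]],[60,[0,0,0],[0,0,0]],[60,[0,0,0],[0,0,0]]]'
python3 -m inch '[[0,[0,0,0],[0,0,0]],[0,[0,0,0],[0,0,0]],[0,[0,0,0.03],[0,0,0]],[0,[0,0,0.05],[0,0,0]],[0,[0,0,0.05],[0,0,0]]]'
python3 - <<'E'
from h import *
s=env.sense();print(s['tcp_pos'],s['eef_rot']);save("wrist","w5.png");save("scene","s5.png")
E
```

```text
t: 7.3
tcp_pos: [0.4436, 0.2763, 0.0981]
eef_rot: [-0.661, 0.75, -0.001, 0.01]
force: [-0.9, -0.0, 0.5]
grip_width: 0.701
t: 7.8
tcp_pos: [0.4398, 0.2743, 0.2253]
eef_rot: [-0.661, 0.751, 0.001, 0.003]
force: [0.9, 1.2, 0.4]
grip_width: 1.001
[0.4398315  0.27431997 0.22528702] [-0.66082619  0.75053324  0.00086003  0.00280289]
```

View pics/s5.png

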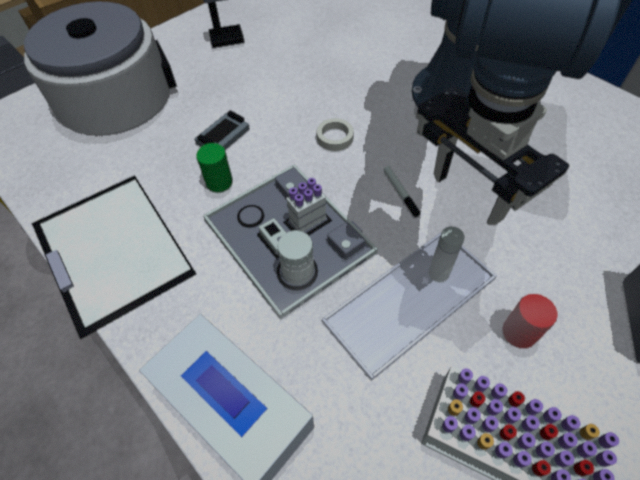

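The canister stands upright in the tray at (445,260). Next is the jar at about (0.629, 0.097).

```bash
python3 -m inch '[[0,[0.034,-0.032,0.01],[0,0,0]],[0,[0.034,-0.032,0],[0,0,0]],[0,[0.034,-0.032,0],[0,0,0]],[0,[0.034,-0.032,0],[0,0,0]],[0,[0.034,-0.032,0],[0,0,0]]]'
python3 -m inch '[[0,[0.015,-0.012,0],[0,0,0.5]],[0,[0,0,0],[0,0,0]]]'
python3 - <<'E'
from h import *
s=env.sense();x,y=s['eef_rot'][:2];print(s['tcp_pos'],np.degrees(np.arctan2(2*x*y,2*x*x-1)));save("wrist","w6.png")
for p in((.629,.097,.105),(.629,.097,.015)):print(proj("wrist",p))
E
```

```text
t: 8.4
tcp_pos: [0.6145, 0.1136, 0.2401]
eef_rot: [-0.664, 0.748, -0.001, 0.01]
force: [0.2, 0.6, -0.1]
grip_width: 0.999
t: 8.6
tcp_pos: [0.6326, 0.0966, 0.2375]
eef_rot: [-0.665, 0.746, -0.0, 0.009]
force: [-0.8, -0.6, -0.3]
grip_width: 0.997
[0.63259671 0.09662168 0.23751873] -96.57273110675567
[323.10991154 235.34673303]
[323.04098241 213.02354207]
```

View pics/w6.png

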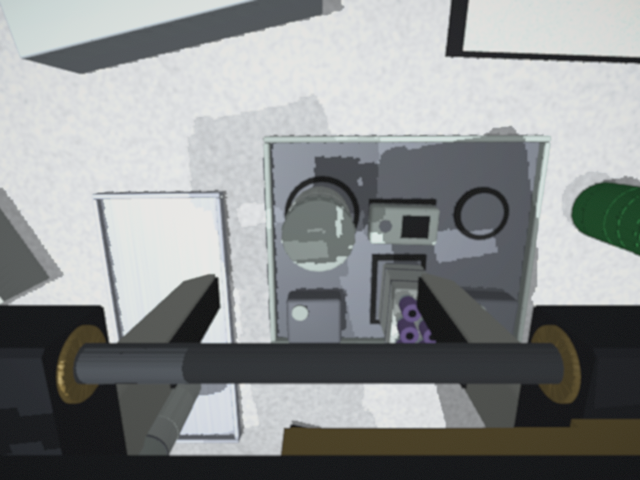

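```bash
python3 -m inch '[[0,[-0.003,0.002,-0.04],[-0.7,0.8,0]],[0,[0,0,-0.05],[0,0,0]],[0,[0,0,-0.035],[0,0,0]],[0,[0,0,-0.015],[0,0,0]],[0,[0,0,0],[0,0,0]]]'
```

```text
t: 9.15
tcp_pos: [0.6232, 0.1049, 0.0929]
eef_rot: [-0.667, 0.745, 0.0, -0.001]
force: [-0.3, -1.2, 0.5]
grip_width: 1.0
```

```bash
python3 -m inch '[[0,[0.006,-0.006,-0.01],[0,0,0]],[0,[0,0,-0.007],[0,0,0]],[0,[0,0,0],[0,0,0]]]'
```

```text
t: 9.45
tcp_pos: [0.6295, 0.1002, 0.0769]
eef_rot: [-0.667, 0.745, -0.0, 0.0]
force: [0.2, 0.3, -0.0]
grip_width: 0.997
```

```bash
python3 -m inch '[[255,[0,0,0],[0,0,0]],[255,[0,0,0],[0,0,0]],[255,[0,0,0],[0,0,0]],[255,[0,0,0],[0,0,0]],[255,[0,0,0],[0,0,0]]]' 25
python3 -m inch '[[255,[0,0,0],[0,0,0]],[255,[0,0,0.02],[0,0,0]]]'
```

```text
t: 9.95
tcp_pos: [0.6307, 0.1003, 0.0794]
eef_rot: [-0.667, 0.745, -0.002, 0.002]
force: [-0.4, -0.4, -0.7]
grip_width: 0.622
t: 10.15
tcp_pos: [0.6292, 0.1001, 0.0973]
eef_rot: [-0.667, 0.745, -0.0, 0.0]
force: [-0.7, -0.6, -0.9]
grip_width: 0.619
```

```bash
python3 -m inch '[[255,[0,0,0.04],[0,0,0]],[255,[-0.005,0.01,0.035],[0,0,0]],[255,[-0.022,0.035,0.01],[0,0,0]],[255,[-0.022,0.035,0],[0,0,0]],[255,[-0.022,0.035,0],[0,0,0]]]'
python3 -m inch '[[255,[-0.022,0.035,0],[0,0,0]],[255,[-0.01,0.015,0],[0,0,0]],[255,[0,0,-0.02],[0,0,0]],[255,[0,0,-0.03],[0,0,0]],[255,[0,0,0],[0,0,0]]]'
```

```text
t: 10.65
tcp_pos: [0.5583, 0.2145, 0.1873]
eef_rot: [-0.665, 0.747, -0.001, 0.002]
force: [-0.3, 0.1, -1.0]
grip_width: 0.618
t: 11.15
tcp_pos: [0.5213, 0.2713, 0.1373]
eef_rot: [-0.667, 0.745, -0.001, 0.003]
force: [0.5, -0.2, -1.1]
grip_width: 0.62
```

```bash
python3 - <<'E'
from h import *
s=env.sense();print(s['tcp_pos'],s['eef_rot']);save("scene","s7.png")
E
```

```text
[0.52131568 0.27128158 0.13730342] [-0.66701535  0.74503887 -0.00081135  0.00263702]
```

View pics/s7.png

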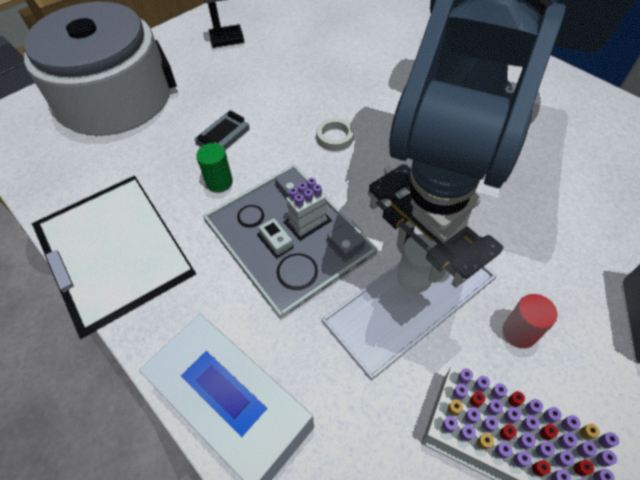

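The jar is upright above the middle of the tray, and its pad at (297,270) is empty. Lowering.

```bash
python3 -m inch '[[255,[0.003,-0.001,-0.03],[0,0,0]],[255,[0,0,-0.02],[0,0,0]],[255,[0,0,-0.008],[0,0,0]],[255,[0,0,-0.003],[0,0,0]],[255,[0,0,0],[0,0,0]]]'
```

```text
t: 11.7
tcp_pos: [0.5297, 0.2713, 0.084]
eef_rot: [-0.666, 0.746, -0.003, 0.008]
force: [-0.0, 0.8, -0.8]
grip_width: 0.624
```

```bash
python3 -m inch '[[255,[-0.003,0,-0.008],[-0.6,0.7,0]],[255,[0,0,-0.003],[0,0,0]],[255,[0,0,-0.002],[0,0,0]],[255,[0,0,0],[0,0,0]]]'
```

```text
t: 12.1
tcp_pos: [0.5277, 0.2718, 0.0727]
eef_rot: [-0.666, 0.746, -0.003, 0.001]
force: [-0.4, -0.9, -0.7]
grip_width: 0.625
```

```bash
python3 -m inch '[[255,[0,0,-0.002],[0,0,0]],[255,[0,0,-0.0015],[0,0,0]]]'; python3 -m inch '[[255,[0,0,-0.001],[0,0,0]]]'
```

```text
t: 12.3
tcp_pos: [0.5279, 0.2719, 0.0694]
eef_rot: [-0.666, 0.746, -0.003, 0.002]
force: [-0.7, -1.4, 5.3]
grip_width: 0.621
t: 12.4
tcp_pos: [0.5284, 0.2718, 0.0692]
eef_rot: [-0.667, 0.745, -0.004, 0.002]
force: [-4.5, -5.0, 17.8]
grip_width: 0.618
```

Contact; release and rise.

```bash
python3 -m inch '[[0,[0,0,0],[0,0,0]],[0,[0,0,0],[0,0,0]],[0,[0,0,0],[0,0,0]],[0,[0,0,0],[0,0,0]],[0,[0,0,0.02],[0,0,0]]]'
python3 -m inch '[[0,[0,0,0.04],[0,0,0]],[0,[0,0,0.05],[0,0,0]],[0,[0,0,0.04],[0,0,0]],[0,[0,-0.03,0],[0,0,0]],[0,[0,-0.04,0],[0,0,0]]]'
python3 -m inch '[[0,[0.002,-0.04,0],[0,0,0]],[0,[0,-0.04,0],[0,0,0]],[0,[0,-0.04,0],[0,0,0]],[0,[0,-0.04,0],[0,0,-1]],[0,[0,0,0],[0,0,0]]]'
python3 - <<'E'
from h import *
s=env.sense();x,y=s['eef_rot'][:2];print(s['tcp_pos'],np.degrees(np.arctan2(2*x*y,2*x*x-1)));save("wrist","w8.png");save("top","t8.png")
print(proj("wrist",(.538,.0245,.085)))
E
```

```text
t: 12.9
tcp_pos: [0.5275, 0.2714, 0.0878]
eef_rot: [-0.666, 0.746, -0.003, 0.001]
force: [0.6, 0.6, 0.7]
grip_width: 0.98
t: 13.4
tcp_pos: [0.5268, 0.203, 0.2244]
eef_rot: [-0.668, 0.744, -0.004, 0.002]
force: [0.4, -0.3, 0.2]
grip_width: 0.999
t: 13.9
tcp_pos: [0.5282, 0.0344, 0.2256]
eef_rot: [-0.661, 0.75, -0.005, 0.003]
force: [0.7, -0.7, -0.9]
grip_width: 1.002
[0.52815276 0.03435348 0.2256183 ] -97.2318918797724
[334.52823852 215.29825117]
```

View pics/w8.png

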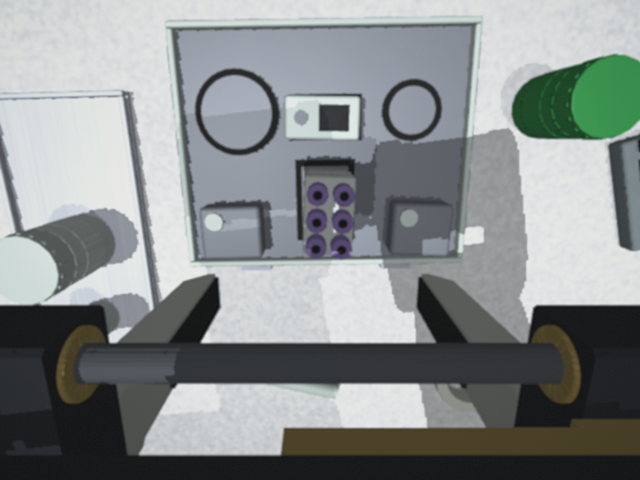

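View pics/t8.png

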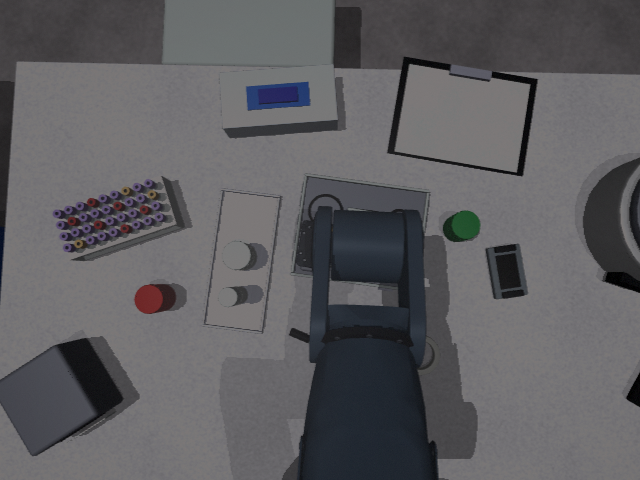

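Both parked items stand in the tray. In the wrist view the empty pads are centred at (237,111) and (412,110), and the carrier caps are around (330,221).

```bash
python3 - <<'E'
from h import *
c=cal("wrist")
R=lambda u,v,z:ray("wrist",u,v,z,c)[:2]
print("jar pad",R(237,111,.015),np.linalg.norm(R(195,111,.015)-R(280,111,.015)),"can pad",R(412,110,.015),np.linalg.norm(R(381,110,.015)-R(442,110,.015)))
caps=np.array([R(u,v,.109) for u,v in((317,194),(344,195),(316,221),(343,221),(315,246),(341,249))]);d=caps[0]+caps[1]-caps[4]-caps[5]; print("carrier",caps.mean(0).round(4),np.degrees(np.arctan2(d[1],d[0])))
P=np.array([R(*p,.02) for p in((166,20),(482,17),(459,264),(192,265))]);d=P[0]-P[3]+P[1]-P[2];a=np.arctan2(d[1],d[0]);print(np.degrees(a))
r=np.array([[np.cos(a),-np.sin(a)],[np.sin(a),np.cos(a)]]);o=P.mean(0)-r@[.01,0]
for n,p in dict(jar=(45,80),can=(45,-80),car=(-37,0),seat=(40,0)).items(): print("pad",n,(o+r@np.array(p)/1000).round(4))
E
```

```text
jar pad [0.63015521 0.0998164 ] 0.07694098104893422 can pad [ 0.6113939  -0.05753703] 0.05525919592167917
carrier [0.539  0.0292] -9.32474147533083
-6.48391475069677
pad jar [0.629  0.1008]
pad can [ 0.6109 -0.0582]
pad car [0.5385 0.0305]
pad seat [0.615  0.0219]
```

```bash
python3 -m inch '[[0,[0.01,-0.008,-0.03],[0,0,-0.8]],[0,[0,0,-0.05],[0,0,0]],[0,[0,0,-0.04],[0,0,0]],[0,[0,0,-0.02],[0,0,0]],[0,[0,0,0],[0,0,0]]]'
```

```text
t: 14.5
tcp_pos: [0.5393, 0.0353, 0.0823]
eef_rot: [-0.659, 0.752, -0.006, 0.005]
force: [0.6, 0.7, 1.3]
grip_width: 1.003
```

```bash
cat > st.py <<'E'
from h import *
import sys
from scipy.spatial.transform import Rotation as Ro
s=env.sense();q=s['eef_rot'];x,y=q[:2];a=np.degrees(np.arctan2(2*x*y,2*x*x-1))
R=Ro.from_quat(q); z=R.apply([0,0,1]); ax=np.cross(z,[0,0,-1])
print("tcp",s['tcp_pos'].round(4),"jaw",a.round(2),"level turn",np.degrees(ax).round(2),"w",round(float(s['grip_width']),3),"F",s['force'].round(1))
if len(sys.argv)>1: 
    t=np.array([float(v) for v in sys.argv[1:4]]); print("shift",(t-s['tcp_pos']).round(4))
E
python3 st.py .539 .0265 .058
```

```text
tcp [0.5393 0.0353 0.0823] jaw -97.55 level turn [0.08 0.88 0.  ] w 1.003 F [0.6 0.7 1.3]
shift [-0.0003 -0.0088 -0.0243]
```

```bash
python3 -m inch '[[0,[0,-0.009,0],[0.1,0.9,-0.5]],[0,[0,0,0],[0,0,0]]]'; python3 st.py .539 .0265 .058
```

```text
t: 14.7
tcp_pos: [0.54, 0.0274, 0.0837]
eef_rot: [-0.656, 0.754, 0.0, -0.0]
force: [0.2, 0.6, 0.3]
grip_width: 0.998
tcp [0.54   0.0274 0.0837] jaw -97.94 level turn [-0.03 -0.04 -0.  ] w 0.998 F [0.2 0.6 0.3]
shift [-0.001  -0.0009 -0.0257]
```

```bash
python3 -m inch '[[0,[-0.001,-0.001,-0.015],[0,0,0]],[0,[0,0,-0.011],[0,0,0]],[0,[0,0,0],[0,0,0]]]';  python3 st.py .539 .0265 .058; python3 - <<'E'
from h import *
save("wrist","w9.png")
E
```

```text
t: 15.0
tcp_pos: [0.5405, 0.0263, 0.0583]
eef_rot: [-0.656, 0.754, -0.001, 0.002]
force: [-0.0, 1.1, 0.3]
grip_width: 1.001
tcp [0.5405 0.0263 0.0583] jaw -97.95 level turn [-0.03  0.24  0.  ] w 1.001 F [-0.   1.1  0.3]
shift [-0.0015  0.0002 -0.0003]
```

View pics/w9.png

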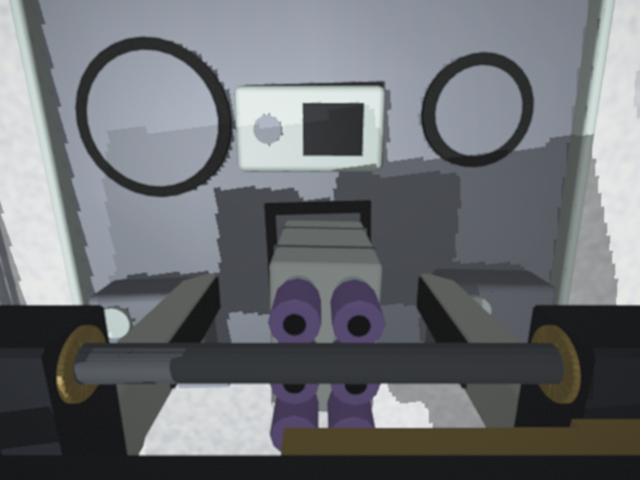

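The carrier is between the fingers at about u=325 (jaw centre 319), with both pads in view at (154,116) and (478,109). I measure the pads from this level pose, then grip.

```bash
python3 - <<'E'
from h import *
c=cal("wrist"); R=lambda u,v,z:ray("wrist",u,v,z,c)[:2]
a=R(154,116,.015);b=R(478,109,.015);print(a,b,np.linalg.norm(a-b)); d=a-b; print(np.degrees(np.arctan2(d[1],d[0]))-90, np.linalg.norm(R(76,116,.015)-R(232,116,.015)))
print("logger",np.mean([R(u,v,.042) for u,v in((236,86),(383,84),(382,170),(238,170))],0), "padedge mid",R(267,203,.015),R(371,201,.015))
E
python3 -m inch '[[255,[-0.001,0,0],[0,0,0]],[255,[0,0,0],[0,0,0]],[255,[0,0,0],[0,0,0]],[255,[0,0,0],[0,0,0]],[255,[0,0,0],[0,0,0]]]' 25
python3 -m inch '[[255,[0,0,0],[0,0,0]],[255,[0,0,0],[0,0,0]],[255,[0,0,0],[0,0,0]],[255,[0,0,0],[0,0,0]]]'; python3 st.py
```

```text
[0.63131457 0.09607899] [ 0.61263476 -0.06066835] 0.1578564614038036
-6.795972894126294 0.0761854057801366
logger [0.61436767 0.02111964] padedge mid [0.5813251  0.04885824] [ 0.57490781 -0.00451845]
t: 15.55
tcp_pos: [0.5402, 0.0263, 0.0598]
eef_rot: [-0.656, 0.754, -0.002, 0.002]
force: [-0.9, -0.8, 0.3]
grip_width: 0.62
t: 15.95
tcp_pos: [0.5403, 0.0262, 0.0599]
eef_rot: [-0.656, 0.754, -0.002, 0.003]
force: [-0.3, -0.4, 0.7]
grip_width: 0.43
tcp [0.5403 0.0262 0.0599] jaw -97.95 level turn [-0.02  0.37  0.  ] w 0.43 F [-0.3 -0.4  0.7]
```

```bash
python3 -m inch '[[255,[0,0,0.03],[0,0,0]],[255,[0,0,0.04],[0,0,0]],[255,[0,0.01,0.03],[0,0,0]],[255,[0.012,0.04,0],[0,0,1]],[255,[0.012,0.04,0],[0,0,1]]]'
python3 -m inch '[[255,[0.012,0.04,0],[0,0,0]],[255,[0.012,0.04,0],[0,0,0]],[255,[0.012,0.04,0],[0,0,0]],[255,[0.008,0.02,0],[0,0,0]],[255,[0,0,0],[0,0,0]]]'; python3 st.py .610 .262 .05;  python3 - <<'E'
from h import *
save("scene","s10.png")
E
```

```text
t: 16.45
tcp_pos: [0.5626, 0.1152, 0.1631]
eef_rot: [-0.668, 0.745, -0.001, 0.001]
force: [-0.4, -0.8, -1.4]
grip_width: 0.428
t: 16.95
tcp_pos: [0.6073, 0.2654, 0.1626]
eef_rot: [-0.669, 0.743, -0.0, 0.001]
force: [-1.3, -0.4, -1.1]
grip_width: 0.426
tcp [0.6073 0.2654 0.1626] jaw -96.02 level turn [-0.07  0.15  0.  ] w 0.426 F [-1.3 -0.4 -1.1]
shift [ 0.0027 -0.0034 -0.1126]
```

View pics/s10.png

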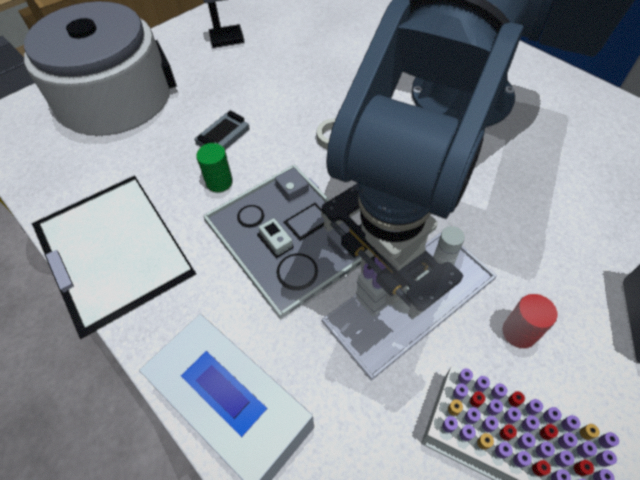

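The carrier hangs upright over the tray's far slot, at about (375,290). Lowering in steps.

```bash
python3 -m inch '[[255,[0.003,-0.003,-0.03],[0,0,0]],[255,[0,0,-0.04],[0,0,0]],[255,[0,0,-0.02],[0,0,0]],[255,[0,0,-0.005],[0,0,0]],[255,[0,0,0],[0,0,0]]]'; python3 st.py .610 .262 .05
```

```text
t: 17.5
tcp_pos: [0.6088, 0.2558, 0.0655]
eef_rot: [-0.668, 0.744, -0.001, 0.001]
force: [-0.4, -1.0, -0.9]
grip_width: 0.429
tcp [0.6088 0.2558 0.0655] jaw -96.23 level turn [0.  0.1 0. ] w 0.429 F [-0.4 -1.  -0.9]
shift [ 0.0012  0.0062 -0.0155]
```

```bash
python3 -m inch '[[255,[0.001,0.006,-0.008],[0,0,0]],[255,[0,0,-0.004],[0,0,0]],[255,[0,0,-0.001],[0,0,0]],[255,[0,0,0],[0,0,0]]]'; python3 st.py .610 .262 .05
```

```text
t: 17.9
tcp_pos: [0.6114, 0.262, 0.0551]
eef_rot: [-0.667, 0.745, -0.001, 0.003]
force: [-0.1, -1.3, -0.8]
grip_width: 0.428
tcp [0.6114 0.262  0.0551] jaw -96.27 level turn [-0.08  0.35  0.  ] w 0.428 F [-0.1 -1.3 -0.8]
shift [-0.0014 -0.     -0.0051]
```

```bash
python3 -m inch '[[255,[-0.001,0,-0.003],[0,0,0]],[255,[0,0,-0.0015],[0,0,0]]]';python3 -m inch '[[255,[0,0,-0.001],[0,0,0]]]'; python3 st.py .610 .262 .05
```

```text
t: 18.1
tcp_pos: [0.6107, 0.2623, 0.0512]
eef_rot: [-0.667, 0.745, -0.002, 0.003]
force: [0.8, -0.6, -1.5]
grip_width: 0.431
t: 18.2
tcp_pos: [0.6108, 0.2623, 0.0502]
eef_rot: [-0.667, 0.745, -0.002, 0.003]
force: [0.6, -0.7, -2.1]
grip_width: 0.426
tcp [0.6108 0.2623 0.0502] jaw -96.26 level turn [-0.11  0.44  0.  ] w 0.426 F [ 0.6 -0.7 -2.1]
shift [-0.0008 -0.0003 -0.0002]
```

```bash
python3 -m inch '[[255,[0,0,-0.0012],[0,0,0]]]';python3 -m inch '[[255,[0,0,-0.0008],[0,0,0]]]'; python3 st.py
```

```text
t: 18.3
tcp_pos: [0.6109, 0.2623, 0.0499]
eef_rot: [-0.667, 0.745, -0.002, 0.003]
force: [-6.9, -3.1, 18.4]
grip_width: 0.429
t: 18.4
tcp_pos: [0.6109, 0.2623, 0.0499]
eef_rot: [-0.668, 0.745, -0.002, 0.003]
force: [-4.7, -1.8, 7.2]
grip_width: 0.427
tcp [0.6109 0.2623 0.0499] jaw -96.25 level turn [-0.1   0.44  0.  ] w 0.427 F [-4.7 -1.8  7.2]
```

```bash
python3 -m inch '[[0,[0,0,0],[0,0,0]],[0,[0,0,0],[0,0,0]],[0,[0,0,0],[0,0,0]],[0,[0,0,0],[0,0,0]],[0,[0,0,0],[0,0,0]]]'
python3 -m inch '[[0,[0,0,0.03],[0,0,0]],[0,[0,0,0.05],[0,0,0]],[0,[0,0,0.05],[0,0,0]],[0,[0,0,0.05],[0,0,0]],[0,[0,-0.02,0],[0,0,8]]]'
python3 -m inch '[[0,[0,-0.025,0],[0,0,8]],[0,[0,-0.025,0],[0,0,8]],[0,[0,-0.025,0],[0,0,8]],[0,[0,-0.025,0],[0,0,8]],[0,[0,-0.025,0],[0,0,8]]]'
python3 -m inch '[[0,[0,-0.025,0],[0,0,8]],[0,[0,-0.025,0],[0,0,8]],[0,[0,-0.025,0],[0,0,8]],[0,[0,-0.025,0],[0,0,8]],[0,[0,-0.02,0],[0,0,8]]]'; python3 st.py .615 .0195 .22
python3 - <<'E'
from h import *
save("wrist","w11.png"); save("scene","s11.png")
E
```

```text
t: 18.9
tcp_pos: [0.6113, 0.2625, 0.0504]
eef_rot: [-0.667, 0.745, -0.002, 0.004]
force: [-0.5, 0.0, -0.1]
grip_width: 0.813
t: 19.4
tcp_pos: [0.6089, 0.2428, 0.2341]
eef_rot: [0.719, -0.695, 0.002, -0.002]
force: [-0.2, -0.4, -0.2]
grip_width: 1.001
t: 19.9
tcp_pos: [0.6088, 0.1147, 0.2368]
eef_rot: [0.919, -0.393, 0.002, -0.005]
force: [-0.3, 0.8, -0.4]
grip_width: 1.0
t: 20.4
tcp_pos: [0.6082, -0.0109, 0.2369]
eef_rot: [0.999, -0.04, 0.001, -0.005]
force: [0.8, 0.3, -0.2]
grip_width: 1.002
tcp [ 0.6082 -0.0109  0.2369] jaw -4.61 level turn [-0.58  0.09  0.  ] w 1.002 F [ 0.8  0.3 -0.2]
shift [ 0.0068  0.0304 -0.0169]
```

View pics/w11.png

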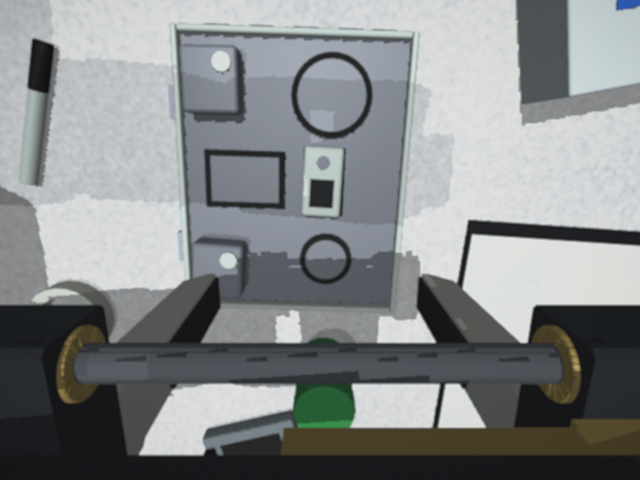

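View pics/s11.png

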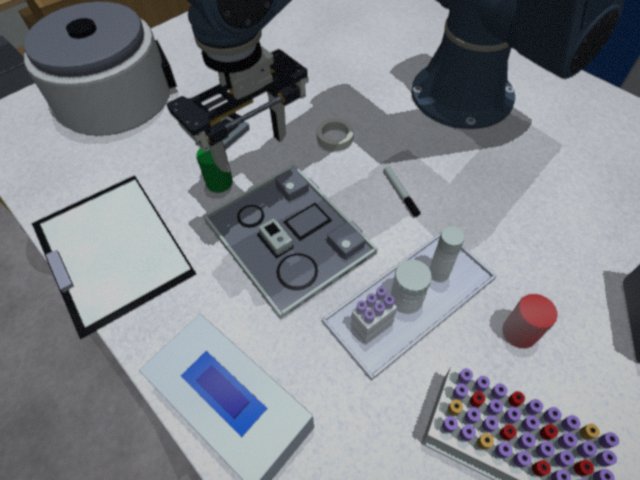

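All three stand in the tray. The wrist view now has every pad clear: jar ring at (332,95), canister ring at (325,259), carrier pad from (205,151) to (283,207), and the logger around (323,182).

```bash
python3 - <<'E'
from h import *
c=cal("wrist"); R=lambda u,v,z:ray("wrist",u,v,z,c)[:2]
a=R(332,95,.015);b=R(325,259,.015);print(a,b,np.linalg.norm(a-b))
print("carpad",np.mean([R(u,v,.015) for u,v in((205,151),(284,151),(283,207),(207,206))],0))
L=np.array([R(u,v,.042) for u,v in((305,147),(344,148),(340,217),(303,215))]);print("logger",L.mean(0),np.linalg.norm(L[0]-L[1]),np.linalg.norm(L[0]-L[3])); d=L[0]-L[3]+L[1]-L[2];print(np.degrees(np.arctan2(d[1],d[0]))-90)
E
```

```text
[0.63009535 0.09709332] [ 0.61086635 -0.06097283] 0.15923147174725366
carpad [0.53941935 0.02707178]
logger [0.61511352 0.02053474] 0.03458741631124582 0.06142218810791325
-7.194705453069432
```

```bash
python3 -m inch '[[0,[0.007,0.031,-0.03],[-0.6,0.1,-2.3]],[0,[0,0,-0.04],[0,0,0]],[0,[0,0,-0.04],[0,0,0]],[0,[0,0,-0.03],[0,0,0]],[0,[0,0,0],[0,0,0]]]'; python3 st.py .6148 .0205 .036
```

```text
t: 21.0
tcp_pos: [0.6158, 0.024, 0.0941]
eef_rot: [0.997, -0.074, 0.002, -0.0]
force: [0.6, 0.1, 0.1]
grip_width: 0.999
tcp [0.6158 0.024  0.0941] jaw -8.44 level turn [0.02 0.28 0.  ] w 0.999 F [0.6 0.1 0.1]
shift [-0.001  -0.0035 -0.0581]
```

```bash
python3 -m inch '[[0,[-0.001,-0.003,-0.025],[0,0.3,1]],[0,[0,0,-0.02],[0,0,0]],[0,[0,0,-0.008],[0,0,0]],[0,[0,0,0],[0,0,0]]]'; python3 st.py .6148 .0205 .036
python3 - <<'E'
from h import *
save("wrist","w12.png")
E
```

```text
t: 21.4
tcp_pos: [0.6175, 0.0233, 0.0449]
eef_rot: [0.998, -0.069, 0.003, -0.0]
force: [-1.1, -0.2, 0.4]
grip_width: 1.004
tcp [0.6175 0.0233 0.0449] jaw -7.88 level turn [-0.    0.29  0.  ] w 1.004 F [-1.1 -0.2  0.4]
shift [-0.0027 -0.0028 -0.0089]
```

View pics/w12.png

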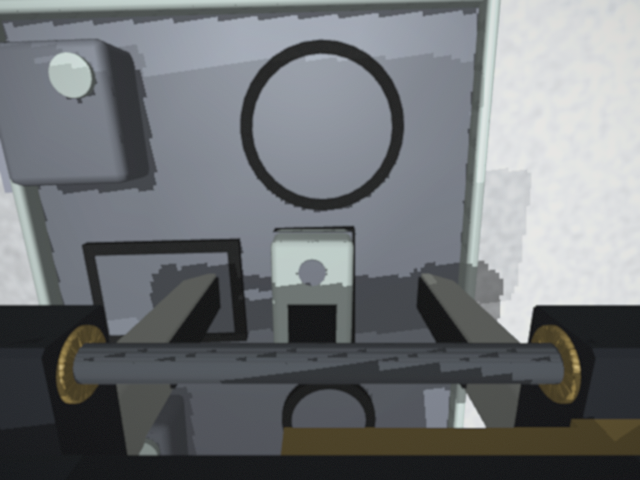

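The logger is straight between the jaws (centre about u=313).

```bash
python3 -m inch '[[0,[-0.003,-0.003,-0.007],[0,0,0.5]],[0,[0,0,-0.001],[0,0,0]],[0,[0,0,0],[0,0,0]]]'; python3 st.py .6148 .0205 .036
```

```text
t: 21.75
tcp_pos: [0.6163, 0.0202, 0.0403]
eef_rot: [0.998, -0.064, 0.005, -0.0]
force: [-0.1, -0.2, 0.0]
grip_width: 1.003
tcp [0.6163 0.0202 0.0403] jaw -7.39 level turn [0.01 0.62 0.  ] w 1.003 F [-0.1 -0.2  0. ]
shift [-0.0015  0.0003 -0.0043]
```

```bash
python3 -m inch '[[0,[-0.001,0,-0.004],[0,0.6,0]],[0,[0,0,-0.001],[0,0,0]]]'; python3 st.py .6148 .0205 .036
python3 -m inch '[[255,[0,0,0],[0,0,0]],[255,[0,0,0],[0,0,0]],[255,[0,0,0],[0,0,0]],[255,[0,0,0],[0,0,0]],[255,[0,0,0],[0,0,0]]]' 20
python3 -m inch '[[255,[0,0,0],[0,0,0]],[255,[0,0,0],[0,0,0]],[255,[0,0,0],[0,0,0]],[255,[0,0,0],[0,0,0]],[255,[0,0,0],[0,0,0]]]';python3 st.py
```

```text
t: 21.95
tcp_pos: [0.6156, 0.0201, 0.0359]
eef_rot: [0.998, -0.065, 0.0, 0.0]
force: [0.5, -0.6, 0.2]
grip_width: 0.999
tcp [0.6156 0.0201 0.0359] jaw -7.41 level turn [0.01 0.04 0.  ] w 0.999 F [ 0.5 -0.6  0.2]
shift [-0.0008  0.0004  0.0001]
t: 22.45
tcp_pos: [0.6157, 0.0201, 0.0357]
eef_rot: [0.998, -0.065, 0.0, 0.0]
force: [0.4, -0.2, -0.6]
grip_width: 0.618
t: 22.95
tcp_pos: [0.6156, 0.0202, 0.0358]
eef_rot: [0.998, -0.065, 0.0, 0.0]
force: [0.3, 0.7, -0.8]
grip_width: 0.38
tcp [0.6156 0.0202 0.0358] jaw -7.42 level turn [0.01 0.02 0.  ] w 0.38 F [ 0.3  0.7 -0.8]
```

```bash
python3 -m inch '[[255,[0,0,0.03],[0,0,0]],[255,[0,0,0.04],[0,0,0]],[255,[0,0,0.05],[0,0,0]],[255,[0,0,0.05],[0,0,0]],[255,[-0.01,-0.025,0],[0,0,-7]]]'
python3 -m inch '[[255,[-0.011,-0.035,0],[0,0,-8]],[255,[-0.011,-0.035,0],[0,0,-8]],[255,[-0.011,-0.035,0],[0,0,-8]],[255,[-0.011,-0.035,0],[0,0,-8]],[255,[-0.011,-0.035,0],[0,0,-8]]]'
python3 -m inch '[[255,[-0.011,-0.03,0],[0,0,-8]],[255,[-0.011,-0.03,0],[0,0,-8]],[255,[-0.011,-0.02,0],[0,0,-8]],[255,[0,0,0],[0,0,0]],[255,[0,0,0],[0,0,0]]]'
python3 st.py .51 -.2927 .1
python3 - <<'E'
from h import *
save("wrist","w13.png")
E
```

```text
t: 23.45
tcp_pos: [0.6037, -0.0034, 0.2101]
eef_rot: [0.992, -0.125, -0.002, -0.001]
force: [0.1, 0.1, -1.6]
grip_width: 0.387
t: 23.95
tcp_pos: [0.5465, -0.1824, 0.2125]
eef_rot: [0.884, -0.467, 0.001, -0.001]
force: [0.8, -0.7, -0.8]
grip_width: 0.382
t: 24.45
tcp_pos: [0.51, -0.2692, 0.2122]
eef_rot: [0.76, -0.65, 0.001, -0.001]
force: [0.7, -1.2, -1.2]
grip_width: 0.384
tcp [ 0.51   -0.2692  0.2122] jaw -81.12 level turn [-0.02  0.11  0.  ] w 0.384 F [ 0.7 -1.2 -1.2]
shift [ 0.     -0.0235 -0.1122]
```

View pics/w13.png

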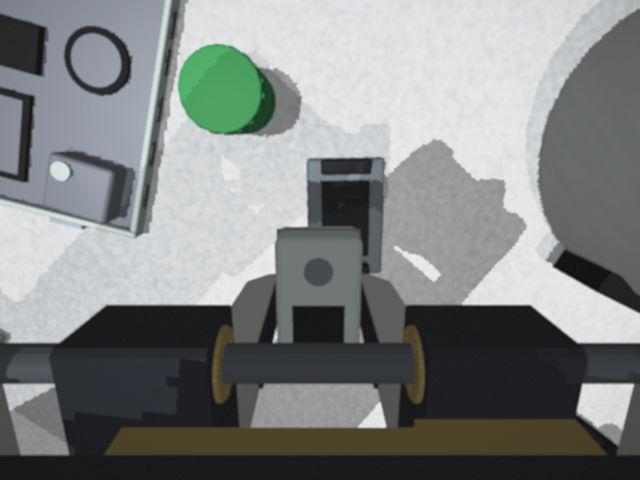

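```bash
python3 - <<'E'
from h import *
c=cal("wrist"); R=lambda u,v,z:ray("wrist",u,v,z,c)[:2]
im=cv2.imread("pics/w13.png");cv2.imwrite("pics/w13c.png",cv2.resize(im[140:300,270:410],None,fx=4,fy=3.7))
a=R(308,160,.02);b=R(384,159,.02);d=a-b;n=np.array([d[1],-d[0]])/np.linalg.norm(d);print(a,b,np.linalg.norm(d),(a+b)/2-.055*n,np.degrees(np.arctan2(n[1],n[0])))
E
```

```text
[ 0.55756263 -0.25100981] [ 0.56880948 -0.31736979] 0.06730630340703639 [ 0.50895935 -0.29338027] 9.619219244680705
```

View pics/w13c.png

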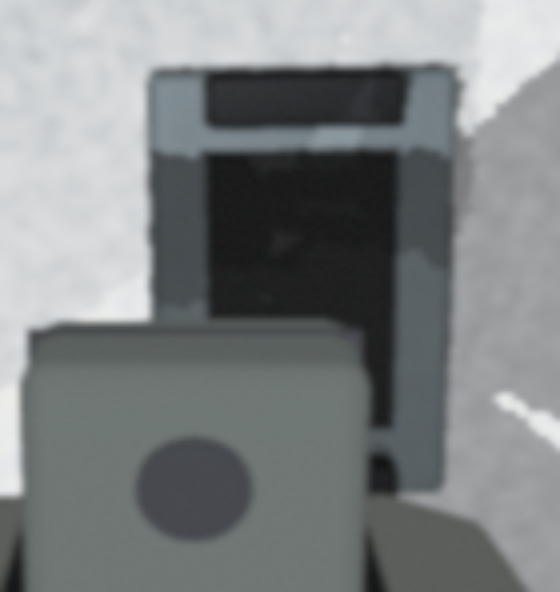

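Dock confirmed at (0.509, −0.293) with yaw 9.6°. Moving over it and lowering.

```bash
python3 -m inch '[[255,[0,-0.023,0],[0,0,0.8]],[255,[0,0,-0.04],[0,0,0]],[255,[0,0,-0.04],[0,0,0]],[255,[0,0,-0.03],[0,0,0]],[255,[0,0,0],[0,0,0]]]'
python3 st.py .5095 -.293 .0385
```

```text
t: 25.0
tcp_pos: [0.5134, -0.2878, 0.1005]
eef_rot: [0.77, -0.638, 0.003, -0.001]
force: [-0.2, -0.4, -0.6]
grip_width: 0.383
tcp [ 0.5134 -0.2878  0.1005] jaw -79.24 level turn [0.08 0.32 0.  ] w 0.383 F [-0.2 -0.4 -0.6]
shift [-0.0039 -0.0052 -0.062 ]
```

```bash
python3 -m inch '[[255,[-0.004,-0.005,-0.02],[0,0.3,-1]],[255,[0,0,-0.02],[0,0,0]],[255,[0,0,-0.008],[0,0,0]],[255,[0,0,0],[0,0,0]]]'
python3 st.py .5095 -.293 .0385
```

```text
t: 25.4
tcp_pos: [0.5132, -0.2913, 0.0561]
eef_rot: [0.768, -0.641, 0.003, 0.0]
force: [-0.3, -1.0, -1.0]
grip_width: 0.384
tcp [ 0.5132 -0.2913  0.0561] jaw -79.74 level turn [0.23 0.26 0.  ] w 0.384 F [-0.3 -1.  -1. ]
shift [-0.0037 -0.0017 -0.0176]
```

```bash
python3 -m inch '[[255,[-0.004,-0.002,-0.004],[0.2,0.3,-0.6]],[255,[0,0,0],[0,0,0]]]'
python3 st.py .5095 -.293 .0385; python3 - <<'E'
from h import *
save("scene","s14.png");im=save("wrist","w14.png")
s=cv2.imread("pics/s14.png");cv2.imwrite("pics/s14c.png",cv2.resize(s[80:200,150:310],None,fx=4,fy=4))
E
```

```text
t: 25.6
tcp_pos: [0.5103, -0.2936, 0.0543]
eef_rot: [0.764, -0.645, 0.001, 0.0]
force: [0.4, 0.4, -0.8]
grip_width: 0.383
tcp [ 0.5103 -0.2936  0.0543] jaw -80.29 level turn [0.1  0.07 0.  ] w 0.383 F [ 0.4  0.4 -0.8]
shift [-0.0008  0.0006 -0.0158]
```

View pics/w14.png

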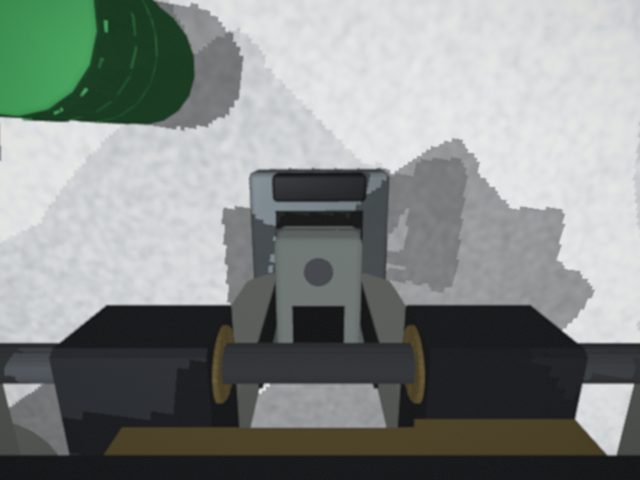

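View pics/s14c.png

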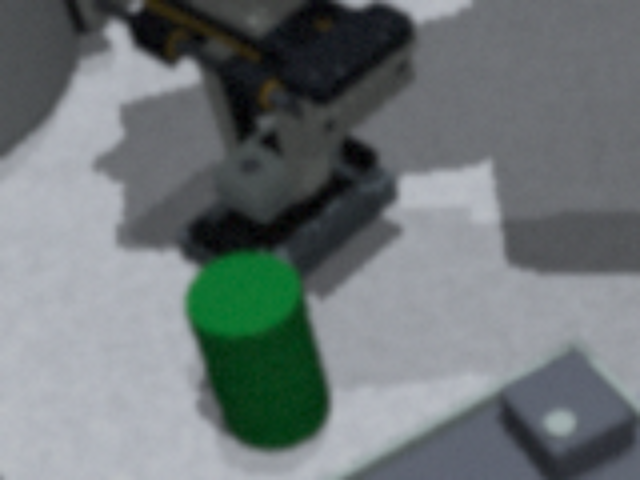

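```bash
python3 - <<'E'
from h import *
c=cal("wrist"); R=lambda u,v,z:ray("wrist",u,v,z,c)[:2]
t=np.radians(9.7);ex=np.array([np.cos(t),np.sin(t)]);ey=np.array([-ex[1],ex[0]]);tc=env.sense()['tcp_pos'][:2]
f=lambda p:((p-tc)@ex*1000, (p-tc)@ey*1000)
print("logger far top edge",f(R(318,240,.0605)),"bottom",f(R(318,228,.0365)))
print("dock far corners",f(R(250,172,.02)),f(R(389,171,.02)),"stop inner",f(R(320,200,.032)), f(R(274,178,.032)),f(R(365,178,.032)))
E
```

```text
logger far top edge (np.float64(31.46129115260312), np.float64(1.6774020600559898)) bottom (np.float64(30.438760037478175), np.float64(1.6022717654516794))
dock far corners (np.float64(54.20464556942336), np.float64(34.33184328250601)) (np.float64(54.65808559380901), np.float64(-32.697002654422434)) stop inner (np.float64(42.58628880132395), np.float64(0.6676769310993513)) (np.float64(52.656052718999696), np.float64(21.507958353432347)) (np.float64(52.63903026794623), np.float64(-19.70935424760546))
```

The logger is aligned with the dock to about 1 mm in both axes. Lower to contact.

```bash
python3 -m inch '[[255,[0,0,-0.008],[0,0,0]],[255,[0,0,-0.004],[0,0,0]],[255,[0,0,-0.001],[0,0,0]]]'
python3 st.py .5103 -.2936 .0385
```

```text
t: 26.0
tcp_pos: [0.5112, -0.294, 0.0417]
eef_rot: [0.765, -0.645, 0.002, 0.0]
force: [0.0, 0.3, -1.6]
grip_width: 0.388
tcp [ 0.5112 -0.294   0.0417] jaw -80.27 level turn [0.19 0.21 0.  ] w 0.388 F [ 0.   0.3 -1.6]
shift [-0.0009  0.0004 -0.0032]
```

```bash
python3 -m inch '[[255,[-0.001,0,-0.0015],[0.2,0.2,0]],[255,[0,0,-0.001],[0,0,0]]]';python3 -m inch '[[255,[0,0,-0.001],[0,0,0]]]'
python3 st.py .5103 -.2936 .0385
```

```text
t: 26.2
tcp_pos: [0.5099, -0.2939, 0.0387]
eef_rot: [0.764, -0.645, -0.0, -0.0]
force: [0.1, -0.2, -1.2]
grip_width: 0.382
t: 26.3
tcp_pos: [0.51, -0.2939, 0.0377]
eef_rot: [0.764, -0.645, -0.001, -0.0]
force: [-5.4, 4.4, 16.4]
grip_width: 0.386
tcp [ 0.51   -0.2939  0.0377] jaw -80.28 level turn [-0.05 -0.04 -0.  ] w 0.386 F [-5.4  4.4 16.4]
shift [0.0003 0.0003 0.0008]
```

```bash
python3 -m inch '[[80,[0,0,0],[0,0,0]],[80,[0,0,0],[0,0,0]],[80,[0,0,0],[0,0,0]],[80,[0,0,0],[0,0,0]],[80,[0,0,0.02],[0,0,0]]]'
python3 -m inch '[[0,[0,0,0.04],[0,0,0]],[0,[0,0,0.05],[0,0,0]],[0,[0,0,0.05],[0,0,0]],[0,[0,0,0.02],[0,0,0]],[0,[0,0,0],[0,0,0]]]'
python3 st.py; python3 - <<'E'
from h import *
im=save("wrist","w15.png")
E
```

```text
t: 26.8
tcp_pos: [0.5091, -0.2934, 0.0563]
eef_rot: [0.764, -0.645, -0.002, 0.0]
force: [-0.8, 0.4, -0.0]
grip_width: 0.681
t: 27.3
tcp_pos: [0.5084, -0.2929, 0.2239]
eef_rot: [0.764, -0.645, -0.001, -0.0]
force: [0.4, -0.4, -0.6]
grip_width: 0.994
tcp [ 0.5084 -0.2929  0.2239] jaw -80.28 level turn [-0.1  -0.11 -0.  ] w 0.994 F [ 0.4 -0.4 -0.6]
```

View pics/w15.png

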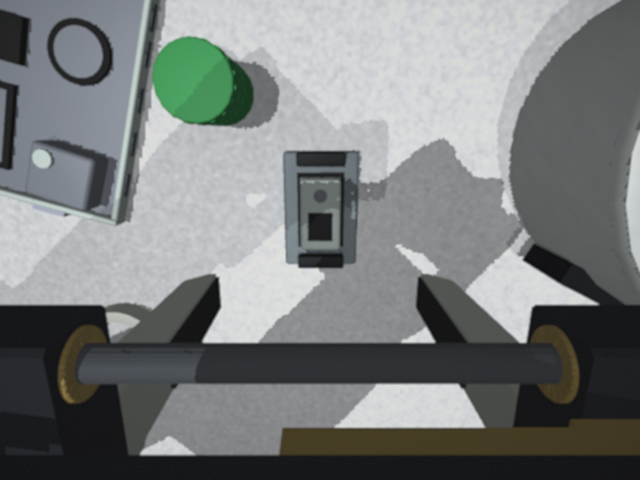

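The logger sits centred and straight in the dock at (320,211), between the stops. Now back to the tray for the carrier.

```bash
python3 -m inch '[[0,[0.009,0.045,0],[0,0,-4]],[0,[0.009,0.045,0],[0,0,-4]],[0,[0.009,0.045,0],[0,0,-4]],[0,[0.009,0.045,0],[0,0,-4]],[0,[0.009,0.045,0],[0,0,0]]]'
python3 -m inch '[[0,[0.009,0.045,0],[0,0,0]],[0,[0.009,0.045,0],[0,0,0]],[0,[0.009,0.045,0],[0,0,0]],[0,[0.009,0.045,0],[0,0,0]],[0,[0.009,0.045,0],[0,0,0]]]'
python3 -m inch '[[0,[0.009,0.045,0],[0,0,0]],[0,[0.005,0.04,0],[0,0,0]],[0,[0,0,0],[0,0,0]]]'
python3 st.py .611 .2623 .0505
```

```text
t: 27.85
tcp_pos: [0.5498, -0.0642, 0.2132]
eef_rot: [-0.66, 0.751, 0.007, -0.002]
force: [1.0, -0.5, -0.0]
grip_width: 1.001
t: 28.35
tcp_pos: [0.5914, 0.1704, 0.2024]
eef_rot: [-0.659, 0.752, 0.011, -0.008]
force: [0.8, -0.6, -0.5]
grip_width: 1.001
t: 28.65
tcp_pos: [0.6032, 0.2635, 0.1945]
eef_rot: [-0.661, 0.75, 0.013, -0.012]
force: [1.6, -1.2, -0.4]
grip_width: 1.003
tcp [0.6032 0.2635 0.1945] jaw -97.24 level turn [-0.22 -2.02 -0.  ] w 1.003 F [ 1.6 -1.2 -0.4]
shift [ 0.0078 -0.0012 -0.144 ]
```

```bash
python3 -m inch '[[0,[0.008,-0.001,0],[-0.2,-2,1]],[0,[0,0,-0.02],[0,0,0]],[0,[0,0,0],[0,0,0]]]'
python3 st.py .611 .2623 .0505;python3 - <<'E'
from h import *
im=save("wrist","w16.png")
E
```

```text
t: 28.95
tcp_pos: [0.609, 0.2621, 0.167]
eef_rot: [-0.669, 0.744, 0.001, -0.004]
force: [0.4, -0.4, -1.2]
grip_width: 0.999
tcp [0.609  0.2621 0.167 ] jaw -96.06 level turn [ 0.21 -0.43  0.  ] w 0.999 F [ 0.4 -0.4 -1.2]
shift [ 0.002   0.0002 -0.1165]
```

View pics/w16.png

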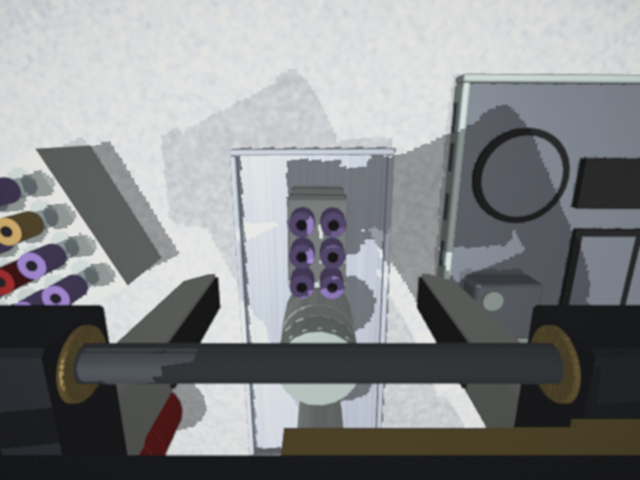

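The carrier stands straight between the fingers at (318,255), with the jar and canister upright behind it.

```bash
python3 -m inch '[[0,[0.002,0,-0.03],[0.2,-0.4,0]],[0,[0,0,-0.04],[0,0,0]],[0,[0,0,-0.025],[0,0,0]],[0,[0,0,-0.01],[0,0,0]],[0,[0,0,0],[0,0,0]]]'
python3 st.py .611 .2623 .0505
```

```text
t: 29.5
tcp_pos: [0.6133, 0.2599, 0.0631]
eef_rot: [-0.668, 0.745, -0.001, 0.002]
force: [-0.2, 0.2, 1.2]
grip_width: 0.999
tcp [0.6133 0.2599 0.0631] jaw -96.24 level turn [-0.09  0.28  0.  ] w 0.999 F [-0.2  0.2  1.2]
shift [-0.0023  0.0024 -0.0126]
```

```bash
python3 -m inch '[[0,[-0.002,0.002,-0.008],[0,0,0]],[0,[0,0,-0.003],[0,0,0]],[255,[0,0,0],[0,0,0]],[255,[0,0,0],[0,0,0]],[255,[0,0,0],[0,0,0]]]' 25
python3 -m inch '[[255,[0,0,0],[0,0,0]],[255,[0,0,0],[0,0,0]],[255,[0,0,0],[0,0,0]],[255,[0,0,0],[0,0,0]],[255,[0,0,0],[0,0,0]]]'
python3 -m inch '[[255,[0,0,0],[0,0,0]],[255,[0,0,0],[0,0,0]]]'
python3 st.py .611 .2623 .0505
```

```text
t: 30.0
tcp_pos: [0.6135, 0.2625, 0.0561]
eef_rot: [-0.667, 0.745, -0.002, 0.005]
force: [0.9, -0.2, 0.1]
grip_width: 0.795
t: 30.5
tcp_pos: [0.6139, 0.2627, 0.0571]
eef_rot: [-0.667, 0.745, -0.003, 0.006]
force: [0.5, -0.5, 0.1]
grip_width: 0.429
t: 30.7
tcp_pos: [0.6139, 0.2627, 0.0571]
eef_rot: [-0.667, 0.745, -0.003, 0.006]
force: [-0.3, -0.6, 0.1]
grip_width: 0.424
tcp [0.6139 0.2627 0.0571] jaw -96.26 level turn [-0.23  0.7   0.  ] w 0.424 F [-0.3 -0.6  0.1]
shift [-0.0029 -0.0004 -0.0066]
```

```bash
python3 -m inch '[[255,[0,0,0.03],[0,0,0]],[255,[0,0,0.04],[0,0,0]],[255,[0,-0.01,0.03],[0,0,0]],[255,[-0.012,-0.04,0],[0,0,0]],[255,[-0.012,-0.04,0],[0,0,0]]]'
python3 -m inch '[[255,[-0.012,-0.04,0],[0,0,0]],[255,[-0.012,-0.04,0],[0,0,0]],[255,[-0.012,-0.03,0],[0,0,0]],[255,[-0.006,-0.02,0],[0,0,0]],[255,[0,0,0],[0,0,0]]]'
python3 st.py .543 .0264 .067;python3 - <<'E'
from h import *
im=save("wrist","w17.png")
E
```

```text
t: 31.2
tcp_pos: [0.5882, 0.1737, 0.1585]
eef_rot: [-0.669, 0.743, -0.002, 0.005]
force: [0.4, -0.0, -1.6]
grip_width: 0.427
t: 31.7
tcp_pos: [0.5422, 0.0356, 0.1589]
eef_rot: [-0.668, 0.744, -0.002, 0.005]
force: [-0.4, 0.8, -0.6]
grip_width: 0.428
tcp [0.5422 0.0356 0.1589] jaw -96.13 level turn [-0.17  0.56  0.  ] w 0.428 F [-0.4  0.8 -0.6]
shift [ 0.0008 -0.0092 -0.0919]
```

View pics/w17.png

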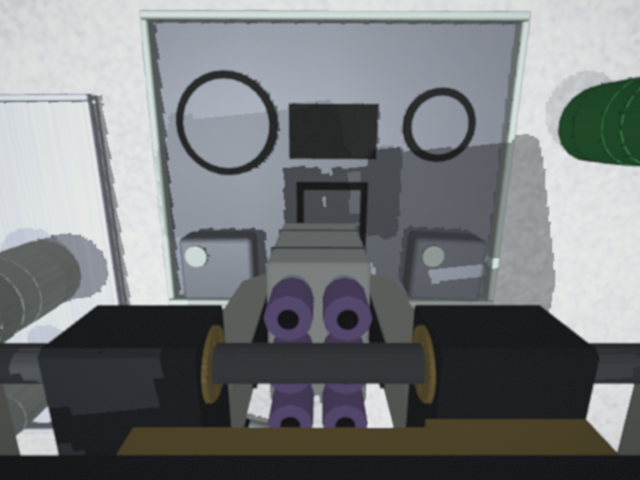

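```bash
python3 -m inch '[[255,[0,-0.009,-0.025],[0,0,-0.5]],[255,[0,0,-0.035],[0,0,0]],[255,[0,0,-0.015],[0,0,0]],[255,[0,0,-0.003],[0,0,0]],[255,[0,0,0],[0,0,0]]]'
python3 st.py .543 .0264 .067
```

```text
t: 32.25
tcp_pos: [0.5447, 0.0314, 0.0793]
eef_rot: [-0.666, 0.746, -0.003, 0.006]
force: [-0.0, -0.1, -1.4]
grip_width: 0.426
tcp [0.5447 0.0314 0.0793] jaw -96.49 level turn [-0.23  0.78  0.  ] w 0.426 F [-0.  -0.1 -1.4]
shift [-0.0017 -0.005  -0.0123]
```

```bash
python3 -m inch '[[255,[-0.002,-0.005,-0.003],[0,0,0]],[255,[0,0,-0.001],[0,0,0]],[255,[0,0,0],[0,0,0]]]'
python3 st.py .543 .0264 .067;python3 - <<'E'
from h import *
im=save("wrist","w18.png")
E
```

```text
t: 32.55
tcp_pos: [0.5439, 0.0269, 0.077]
eef_rot: [-0.666, 0.746, -0.004, 0.008]
force: [0.5, -0.2, -1.5]
grip_width: 0.43
tcp [0.5439 0.0269 0.077 ] jaw -96.42 level turn [-0.23  0.95  0.  ] w 0.43 F [ 0.5 -0.2 -1.5]
shift [-0.0009 -0.0005 -0.01  ]
```

View pics/w18.png

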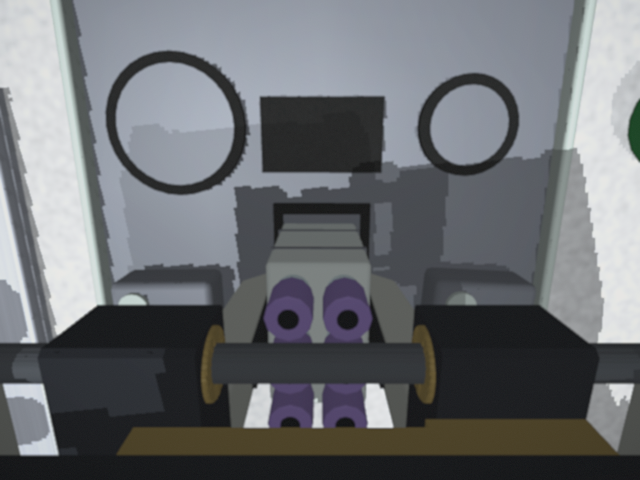

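The carrier is over its pad: pad edges at u=274–371, block base about 280–358.

```bash
python3 -m inch '[[255,[-0.001,-0.001,-0.005],[0,0.3,0]],[255,[0,0,-0.002],[0,0,0]],[255,[0,0,-0.001],[0,0,0]]]'
python3 st.py .543 .0264 .067
```

```text
t: 32.9
tcp_pos: [0.5434, 0.0258, 0.0693]
eef_rot: [-0.666, 0.746, -0.003, 0.006]
force: [-0.0, 0.4, -1.5]
grip_width: 0.427
tcp [0.5434 0.0258 0.0693] jaw -96.42 level turn [-0.23  0.73  0.  ] w 0.427 F [-0.   0.4 -1.5]
shift [-0.0004  0.0006 -0.0023]
```

```bash
python3 -m inch '[[255,[0,0,-0.0015],[0,0,0]]]';python3 -m inch '[[255,[0,0,-0.0012],[0,0,0]]]'
```

```text
t: 33.0
tcp_pos: [0.5434, 0.0257, 0.0677]
eef_rot: [-0.666, 0.746, -0.003, 0.006]
force: [-0.6, 0.1, -0.8]
grip_width: 0.429
t: 33.1
tcp_pos: [0.5435, 0.0257, 0.067]
eef_rot: [-0.666, 0.746, -0.003, 0.006]
force: [-8.2, 0.5, 23.0]
grip_width: 0.431
```

```bash
python3 -m inch '[[0,[0,0,0],[0,0,0]],[0,[0,0,0],[0,0,0]],[0,[0,0,0],[0,0,0]],[0,[0,0,0],[0,0,0]],[0,[0,0,0],[0,0,0]]]'
python3 -m inch '[[0,[0,0,0.03],[0,0,0]],[0,[0,0,0.05],[0,0,0]],[0,[0,0,0.05],[-0.2,0.7,0]],[0,[0,0,0.03],[0,0,0]],[0,[0,0,0],[0,0,0]]]'
python3 st.py .528 .2715 .08;python3 - <<'E'
from h import *
im=save("wrist","w19.png")
c=cal("wrist");print([proj("wrist",p,c).round() for p in((.5395,.0268,.015),(.5395,.0268,.109))])
E
```

```text
t: 33.6
tcp_pos: [0.5439, 0.0257, 0.0673]
eef_rot: [-0.666, 0.746, -0.003, 0.006]
force: [0.1, 0.4, -0.6]
grip_width: 0.81
t: 34.1
tcp_pos: [0.5418, 0.0258, 0.2321]
eef_rot: [-0.666, 0.746, 0.001, -0.001]
force: [0.4, 0.1, -0.8]
grip_width: 0.999
tcp [0.5418 0.0258 0.2321] jaw -96.44 level turn [-0.03 -0.14 -0.  ] w 0.999 F [ 0.4  0.1 -0.8]
shift [-0.0138  0.2457 -0.1521]
[array([319., 210.]), array([319., 235.])]
```

View pics/w19.png

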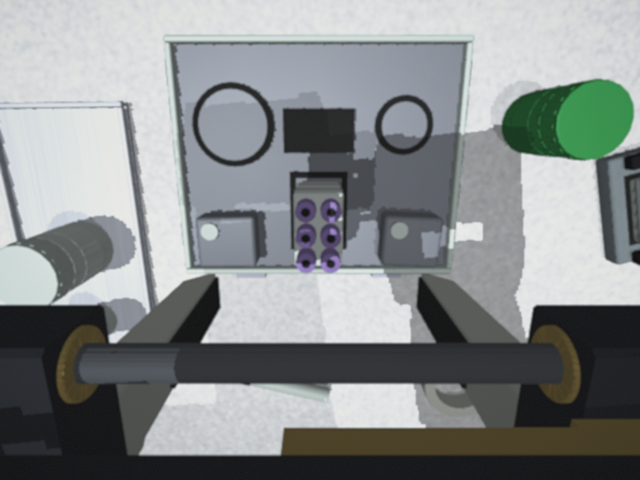

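The carrier is centred: caps centre at (318,236) against a predicted (319,235). Now the jar.

```bash
python3 - <<'E'
from h import *
c=cal("wrist"); R=lambda u,v:ray("wrist",u,v,.015,c)[:2]
print(R(233.5,123.5),R(404,125))
E
python3 -m inch '[[0,[-0.003,0.04,0],[0,0,0]],[0,[-0.003,0.045,0],[0,0,0]],[0,[-0.003,0.045,0],[0,0,0]],[0,[-0.003,0.045,0],[0,0,0]],[0,[-0.002,0.045,0],[0,0,0]]]'
python3 -m inch '[[0,[0,0.025,0],[0,0,0]],[0,[0,0,-0.02],[0,0,0]],[0,[0,0,0],[0,0,0]]]'
python3 st.py .528 .2715 .08;python3 - <<'E'
from h import *
im=save("wrist","w20.png")
c=cal("wrist");print([proj("wrist",p,c).round() for p in((.528,.2715,.005),(.528,.2715,.095))])
E
```

```text
[0.62900254 0.09566474] [ 0.60999083 -0.0603852 ]
t: 34.65
tcp_pos: [0.524, 0.2477, 0.2227]
eef_rot: [-0.663, 0.749, 0.004, -0.006]
force: [0.9, -0.1, 0.7]
grip_width: 0.996
t: 34.95
tcp_pos: [0.5206, 0.2786, 0.1962]
eef_rot: [-0.665, 0.746, 0.005, -0.009]
force: [0.6, -0.2, 0.8]
grip_width: 0.998
tcp [0.5206 0.2786 0.1962] jaw -96.58 level turn [ 0.27 -1.18  0.  ] w 0.998 F [ 0.6 -0.2  0.8]
shift [ 0.0074 -0.0071 -0.1162]
[array([325., 202.]), array([329., 228.])]
```

View pics/w20.png

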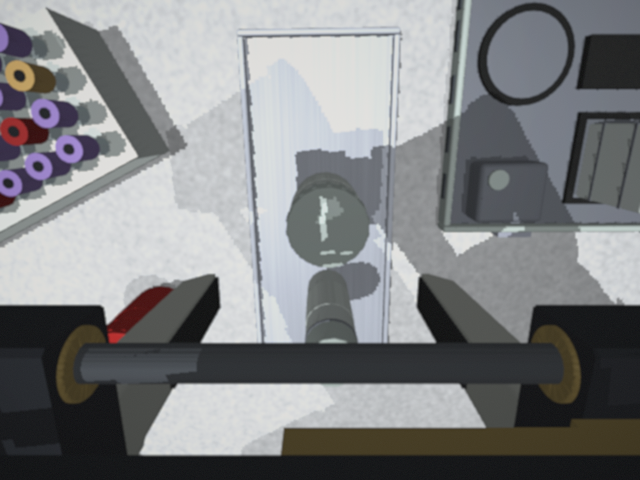

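```bash
python3 -m inch '[[0,[0.007,-0.007,-0.02],[0.3,-1.2,0]],[0,[0,0,-0.04],[0,0,0]],[0,[0,0,-0.03],[0,0,0]],[0,[0,0,-0.01],[0,0,0]],[0,[0,0,0],[0,0,0]]]'
python3 st.py .528 .2715 .072
```

```text
t: 35.5
tcp_pos: [0.5302, 0.269, 0.097]
eef_rot: [-0.664, 0.748, -0.001, 0.003]
force: [0.4, 0.1, 0.6]
grip_width: 0.998
tcp [0.5302 0.269  0.097 ] jaw -96.81 level turn [-0.14  0.32  0.  ] w 0.998 F [0.4 0.1 0.6]
shift [-0.0022  0.0025 -0.025 ]
```

```bash
python3 -m inch '[[0,[-0.002,0.002,-0.015],[-0.1,0.3,0]],[0,[0,0,-0.008],[0,0,0]],[0,[0,0,-0.001],[0,0,0]]]'
python3 st.py .528 .2715 .072
```

```text
t: 35.8
tcp_pos: [0.5298, 0.2714, 0.0744]
eef_rot: [-0.664, 0.748, -0.0, 0.002]
force: [0.6, 0.1, -0.8]
grip_width: 0.996
tcp [0.5298 0.2714 0.0744] jaw -96.85 level turn [-0.13  0.22  0.  ] w 0.996 F [ 0.6  0.1 -0.8]
shift [-0.0018  0.0001 -0.0024]
```

```bash
python3 -m inch '[[255,[-0.002,0,-0.002],[-0.1,0.2,0]],[255,[0,0,0],[0,0,0]],[255,[0,0,0],[0,0,0]],[255,[0,0,0],[0,0,0]],[255,[0,0,0],[0,0,0]]]' 25
python3 -m inch '[[255,[0,0,0],[0,0,0]],[255,[0,0,0],[0,0,0]]]'
python3 st.py .528 .2715 .072
```

```text
t: 36.3
tcp_pos: [0.5285, 0.2719, 0.074]
eef_rot: [-0.664, 0.748, -0.0, 0.001]
force: [-0.7, 0.9, -1.1]
grip_width: 0.624
t: 36.5
tcp_pos: [0.5285, 0.2718, 0.0741]
eef_rot: [-0.664, 0.748, -0.0, 0.001]
force: [0.7, 0.5, -0.7]
grip_width: 0.621
tcp [0.5285 0.2718 0.0741] jaw -96.83 level turn [-0.07  0.15  0.  ] w 0.621 F [ 0.7  0.5 -0.7]
shift [-0.0005 -0.0003 -0.0021]
```

```bash
python3 -m inch '[[255,[0,0,0.03],[0,0,0]],[255,[0,0,0.04],[0,0,0]],[255,[0.008,-0.012,0.02],[0,0,0]],[255,[0.022,-0.038,0],[0,0,0]],[255,[0.022,-0.038,0],[0,0,0]]]'
python3 -m inch '[[255,[0.022,-0.038,0],[0,0,0]],[255,[0.018,-0.03,0],[0,0,0]],[255,[0.008,-0.012,0],[0,0,0]],[255,[0,0,0],[0,0,0]],[255,[0,0,0],[0,0,0]]]'
python3 st.py .631 .0962 .0841
```

```text
t: 37.0
tcp_pos: [0.5787, 0.1849, 0.1671]
eef_rot: [-0.666, 0.746, 0.0, 0.0]
force: [1.2, 0.4, -1.1]
grip_width: 0.621
t: 37.5
tcp_pos: [0.6293, 0.0984, 0.1671]
eef_rot: [-0.665, 0.747, -0.0, 0.001]
force: [-0.2, 0.9, -1.1]
grip_width: 0.618
tcp [0.6293 0.0984 0.1671] jaw -96.7 level turn [-0.04  0.06  0.  ] w 0.618 F [-0.2  0.9 -1.1]
shift [ 0.0017 -0.0022 -0.083 ]
```

```bash
python3 -m inch '[[255,[0.002,-0.002,-0.025],[0,0,0]],[255,[0,0,-0.03],[0,0,0]],[255,[0,0,-0.01],[0,0,0]],[255,[0,0,-0.002],[0,0,0]],[255,[0,0,0],[0,0,0]]]'
python3 st.py .631 .0962 .0841; python3 - <<'E'
from h import *
im=save("wrist","w21.png")
E
```

```text
t: 38.0
tcp_pos: [0.6293, 0.103, 0.1001]
eef_rot: [-0.667, 0.745, -0.0, 0.001]
force: [-0.6, -0.8, -1.9]
grip_width: 0.62
tcp [0.6293 0.103  0.1001] jaw -96.34 level turn [-0.1   0.13  0.  ] w 0.62 F [-0.6 -0.8 -1.9]
shift [ 0.0017 -0.0068 -0.016 ]
```

View pics/w21.png

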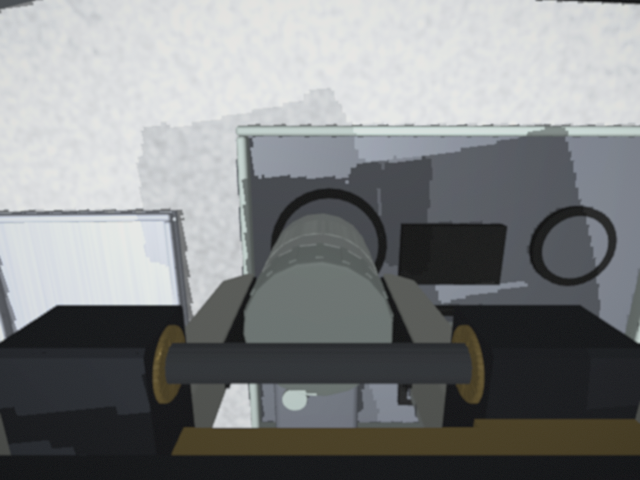

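The pad ring is centred at u≈329 and the jar at ≈318, so it needs about −7 mm in y, which agrees with the computed shift.

```bash
python3 -m inch '[[255,[0.002,-0.007,-0.004],[0,0,0]],[255,[0,0,-0.003],[0,0,0]],[255,[0,0,0],[0,0,0]]]'
python3 st.py .631 .0962 .0841
```

```text
t: 38.35
tcp_pos: [0.6328, 0.0957, 0.0956]
eef_rot: [-0.667, 0.745, -0.001, 0.003]
force: [-0.3, 0.7, -1.4]
grip_width: 0.618
tcp [0.6328 0.0957 0.0956] jaw -96.32 level turn [-0.12  0.38  0.  ] w 0.618 F [-0.3  0.7 -1.4]
shift [-0.0018  0.0005 -0.0115]
```

```bash
python3 -m inch '[[255,[-0.002,0,-0.006],[-0.1,0.2,0]],[255,[0,0,-0.003],[0,0,0]],[255,[0,0,-0.001],[0,0,0]]]'
python3 st.py .631 .0962 .0841
```

```text
t: 38.65
tcp_pos: [0.6309, 0.0954, 0.0854]
eef_rot: [-0.667, 0.745, -0.001, 0.002]
force: [-0.2, 0.2, -0.5]
grip_width: 0.619
tcp [0.6309 0.0954 0.0854] jaw -96.35 level turn [-0.02  0.22  0.  ] w 0.619 F [-0.2  0.2 -0.5]
shift [ 0.0001  0.0008 -0.0013]
```

```bash
python3 -m inch '[[255,[0,0,-0.0013],[0,0,0]]]';python3 -m inch '[[255,[0,0,-0.001],[0,0,0]]]'
```

```text
t: 38.75
tcp_pos: [0.6309, 0.0955, 0.0839]
eef_rot: [-0.667, 0.745, -0.001, 0.001]
force: [-0.5, -2.0, 9.7]
grip_width: 0.617
t: 38.85
tcp_pos: [0.6314, 0.0954, 0.0838]
eef_rot: [-0.667, 0.745, -0.002, 0.002]
force: [-2.8, -2.0, 15.1]
grip_width: 0.62
```

```bash
python3 -m inch '[[0,[0,0,0],[0,0,0]],[0,[0,0,0],[0,0,0]],[0,[0,0,0],[0,0,0]],[0,[0,0,0],[0,0,0]],[0,[0,0,0.02],[0,0,0]]]'
python3 -m inch '[[0,[0,0,0.04],[0,0,0]],[0,[0,0,0.05],[0,0,0]],[0,[0,0,0.04],[0,0,0]],[0,[0,0,0],[0,0,0]]]'
python3 st.py .443 .276 .1;python3 - <<'E'
from h import *
im=save("wrist","w22.png")
c=cal("wrist");print([proj("wrist",p,c).round() for p in((.630,.0962,.015),(.630,.0962,.105))])
E
```

```text
t: 39.35
tcp_pos: [0.6304, 0.0953, 0.1021]
eef_rot: [-0.667, 0.745, -0.001, 0.001]
force: [-0.3, 0.1, -0.3]
grip_width: 0.977
t: 39.75
tcp_pos: [0.6298, 0.0955, 0.2379]
eef_rot: [-0.667, 0.745, -0.001, 0.001]
force: [-0.0, -0.7, 0.1]
grip_width: 1.0
tcp [0.6298 0.0955 0.2379] jaw -96.33 level turn [-0.    0.11  0.  ] w 1.0 F [-0.  -0.7  0.1]
shift [-0.1868  0.1805 -0.1379]
[array([318., 207.]), array([319., 229.])]
```

View pics/w22.png

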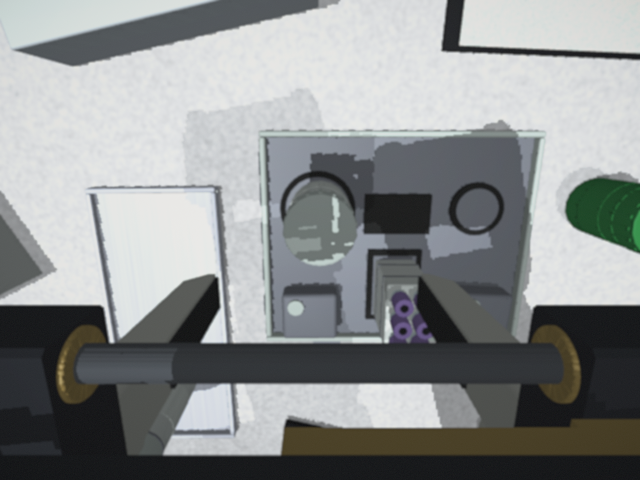

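The jar is centred: lid at (319,229), exactly as predicted. Now the canister.

```bash
python3 -m inch '[[0,[-0.035,0.034,0],[0,0,0]],[0,[-0.035,0.034,0],[0,0,0]],[0,[-0.035,0.034,0],[0,0,0]],[0,[-0.035,0.034,0],[0,0,0]],[0,[-0.035,0.034,0],[0,0,0]]]'
python3 -m inch '[[0,[-0.01,0.01,0],[0,0,0]],[0,[0,0,0],[0,0,0]],[0,[0,0,0],[0,0,0]]]'
python3 st.py .443 .276 .1;python3 - <<'E'
from h import *
im=save("wrist","w23.png")
c=cal("wrist");print([proj("wrist",p,c).round() for p in((.443,.276,.005),(.443,.276,.130))])
E
```

```text
t: 40.3
tcp_pos: [0.4488, 0.2644, 0.2272]
eef_rot: [-0.664, 0.748, 0.002, -0.005]
force: [0.7, -0.0, 0.5]
grip_width: 1.001
t: 40.6
tcp_pos: [0.4342, 0.2766, 0.224]
eef_rot: [-0.666, 0.746, 0.003, -0.007]
force: [0.9, -0.6, 0.7]
grip_width: 0.998
tcp [0.4342 0.2766 0.224 ] jaw -96.46 level turn [ 0.33 -0.85  0.  ] w 0.998 F [ 0.9 -0.6  0.7]
shift [ 0.0088 -0.0006 -0.124 ]
[array([317., 197.]), array([318., 230.])]
```

View pics/w23.png

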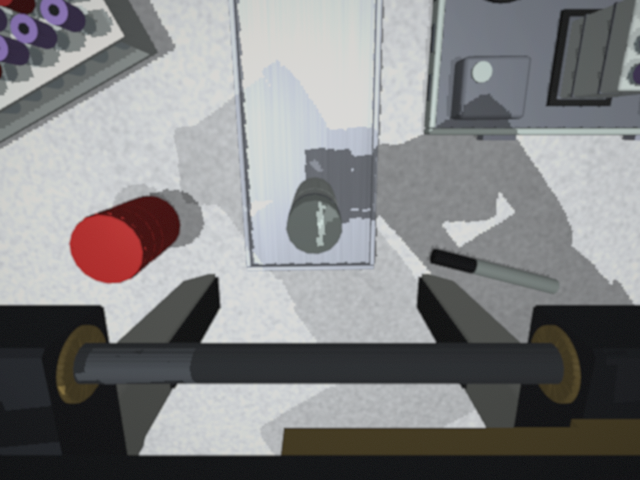

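```bash
python3 -m inch '[[0,[0.01,0.001,-0.03],[0.3,-0.9,0]],[0,[0,0,-0.04],[0,0,0]],[0,[0,0,-0.03],[0,0,0]],[0,[0,0,-0.01],[0,0,0]],[0,[0,0,0],[0,0,0]]]'
python3 st.py .4445 .277 .1
```

```text
t: 41.15
tcp_pos: [0.4506, 0.2726, 0.1104]
eef_rot: [-0.663, 0.749, -0.001, 0.002]
force: [-0.5, -1.1, 0.7]
grip_width: 0.999
tcp [0.4506 0.2726 0.1104] jaw -96.94 level turn [-0.02  0.25  0.  ] w 0.999 F [-0.5 -1.1  0.7]
shift [-0.0061  0.0044 -0.0104]
```

```bash
python3 -m inch '[[0,[-0.006,0.004,-0.006],[0,0.2,0]],[0,[0,0,-0.003],[0,0,0]],[0,[0,0,0],[0,0,0]]]'
python3 st.py .4445 .277 .1
```

```text
t: 41.45
tcp_pos: [0.4462, 0.2769, 0.1034]
eef_rot: [-0.662, 0.749, -0.001, 0.002]
force: [-0.2, 0.6, 0.4]
grip_width: 0.997
tcp [0.4462 0.2769 0.1034] jaw -97.02 level turn [-0.11  0.23  0.  ] w 0.997 F [-0.2  0.6  0.4]
shift [-0.0017  0.0001 -0.0034]
```

```bash
python3 -m inch '[[255,[-0.002,0,-0.003],[0,0.2,0]],[255,[0,0,0],[0,0,0]],[255,[0,0,0],[0,0,0]],[255,[0,0,0],[0,0,0]],[255,[0,0,0],[0,0,0]]]' 25
python3 -m inch '[[255,[0,0,0],[0,0,0]],[255,[0,0,0],[0,0,0]],[255,[0,0,0],[0,0,0]],[255,[0,0,0],[0,0,0]],[255,[0,0,0],[0,0,0]]]'
python3 st.py .4445 .277 .1
```

```text
t: 41.95
tcp_pos: [0.4448, 0.2775, 0.1021]
eef_rot: [-0.663, 0.749, 0.0, 0.002]
force: [0.1, 0.7, 0.8]
grip_width: 0.62
t: 42.45
tcp_pos: [0.4449, 0.2775, 0.1022]
eef_rot: [-0.663, 0.749, 0.0, 0.002]
force: [0.7, 0.1, -0.0]
grip_width: 0.404
tcp [0.4449 0.2775 0.1022] jaw -96.98 level turn [-0.2   0.19  0.  ] w 0.404 F [ 0.7  0.1 -0. ]
shift [-0.0004 -0.0005 -0.0022]
```

```bash
python3 -m inch '[[255,[0,0,0.03],[0,0,0]],[255,[0,0,0.045],[0,0,0]],[255,[0,0,0.045],[0,0,0]],[255,[0,0,0.04],[0,0,0]],[255,[0.01,-0.02,0],[0,0,0]]]'
python3 -m inch '[[255,[0.019,-0.039,0],[0,0,0]],[255,[0.019,-0.039,0],[0,0,0]],[255,[0.019,-0.039,0],[0,0,0]],[255,[0.019,-0.039,0],[0,0,0]],[255,[0.019,-0.039,0],[0,0,0]]]'
python3 st.py .611 -.061 .26
```

```text
t: 42.95
tcp_pos: [0.4522, 0.2573, 0.2667]
eef_rot: [-0.663, 0.748, 0.001, 0.0]
force: [0.4, -0.8, -2.1]
grip_width: 0.409
t: 43.45
tcp_pos: [0.5485, 0.0576, 0.2684]
eef_rot: [-0.666, 0.746, 0.001, 0.002]
force: [-0.3, -0.4, -0.7]
grip_width: 0.406
tcp [0.5485 0.0576 0.2684] jaw -96.53 level turn [-0.18  0.1   0.  ] w 0.406 F [-0.3 -0.4 -0.7]
shift [ 0.0625 -0.1186 -0.0084]
```

```bash
python3 -m inch '[[255,[0.02,-0.038,0],[0,0,0]],[255,[0.02,-0.038,0],[0,0,0]],[255,[0.014,-0.028,0],[0,0,0]],[255,[0.006,-0.012,0],[0,0,0]],[255,[0,0,0],[0,0,0]]]'
python3 st.py .611 -.061 .1122;python3 - <<'E'
from h import *
im=save("wrist","w24.png")
E
```

```text
t: 43.95
tcp_pos: [0.6106, -0.068, 0.2666]
eef_rot: [-0.664, 0.748, 0.001, 0.001]
force: [0.1, 1.4, -1.0]
grip_width: 0.402
tcp [ 0.6106 -0.068   0.2666] jaw -96.84 level turn [-0.19 -0.03 -0.  ] w 0.402 F [ 0.1  1.4 -1. ]
shift [ 0.0004  0.007  -0.1544]
```

View pics/w24.png

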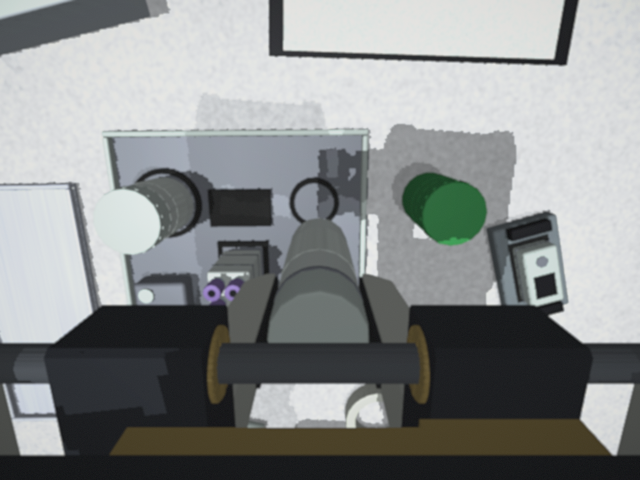

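```bash
python3 - <<'E'
from h import *
print(ray("wrist",314.5,202,.015))
E
python3 -m inch '[[255,[0.001,0.006,-0.03],[-0.2,0,0]],[255,[0,0,-0.045],[0,0,0]],[255,[0,0,-0.035],[0,0,0]],[255,[0,0,-0.01],[0,0,0]],[255,[0,0,0],[0,0,0]]]'
python3 st.py .611 -.061 .1122;python3 - <<'E'
from h import *
im=save("wrist","w25.png")
E
```

```text
[ 0.61149752 -0.06122121  0.015     ]
t: 44.5
tcp_pos: [0.6094, -0.0534, 0.1458]
eef_rot: [-0.666, 0.746, -0.001, 0.001]
force: [0.5, -0.2, -1.1]
grip_width: 0.408
tcp [ 0.6094 -0.0534  0.1458] jaw -96.47 level turn [-0.04  0.14  0.  ] w 0.408 F [ 0.5 -0.2 -1.1]
shift [ 0.0016 -0.0076 -0.0336]
```

View pics/w25.png

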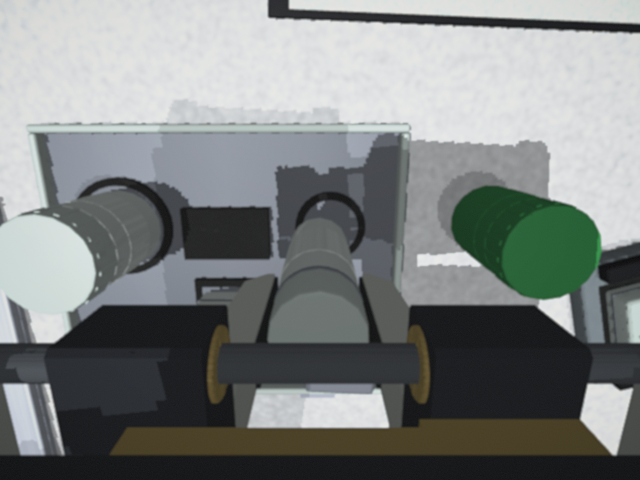

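The pad ring (u≈330) sits right of the canister (≈319), so I apply the −7.5 mm y correction.

```bash
python3 -m inch '[[255,[0.002,-0.007,-0.01],[0,0,0]],[255,[0,0,-0.008],[0,0,0]],[255,[0,0,-0.002],[0,0,0]],[255,[0,0,0],[0,0,0]]]'
python3 st.py .611 -.061 .1122
```

```text
t: 44.95
tcp_pos: [0.6141, -0.061, 0.1299]
eef_rot: [-0.666, 0.746, -0.004, 0.004]
force: [0.2, -0.3, -1.5]
grip_width: 0.404
tcp [ 0.6141 -0.061   0.1299] jaw -96.44 level turn [0.04 0.6  0.  ] w 0.404 F [ 0.2 -0.3 -1.5]
shift [-0.0031 -0.     -0.0177]
```

```bash
python3 -m inch '[[255,[-0.003,0,-0.008],[0,0.4,0]],[255,[0,0,-0.006],[0,0,0]],[255,[0,0,-0.001],[0,0,0]]]'
python3 st.py .611 -.061 .1122
```

```text
t: 45.25
tcp_pos: [0.6111, -0.0612, 0.1145]
eef_rot: [-0.666, 0.746, -0.002, 0.001]
force: [-0.8, -0.4, -1.5]
grip_width: 0.407
tcp [ 0.6111 -0.0612  0.1145] jaw -96.46 level turn [0.05 0.24 0.  ] w 0.407 F [-0.8 -0.4 -1.5]
shift [-0.0001  0.0002 -0.0023]
```

```bash
python3 -m inch '[[255,[0,0,-0.0015],[0,0,0]]]';python3 -m inch '[[255,[0,0,-0.0012],[0,0,0]]]'
```

```text
t: 45.35
tcp_pos: [0.6111, -0.0612, 0.1128]
eef_rot: [-0.666, 0.746, -0.002, 0.001]
force: [-0.4, 0.1, -1.3]
grip_width: 0.405
t: 45.45
tcp_pos: [0.6115, -0.0613, 0.1122]
eef_rot: [-0.666, 0.746, -0.002, 0.001]
force: [-3.9, -0.6, 15.5]
grip_width: 0.403
```

```bash
python3 -m inch '[[0,[0,0,0],[0,0,0]],[0,[0,0,0],[0,0,0]],[0,[0,0,0],[0,0,0]],[0,[0,0,0],[0,0,0]],[0,[0,0,0],[0,0,0]]]'
python3 -m inch '[[0,[0,0,0.03],[0,0,0]],[0,[0,0,0.05],[0,0,0]],[0,[0,0,0.05],[0,0,0]],[0,[0,0,0.04],[0,0,0]],[0,[-0.03,0.03,0.02],[0,0,0]]]'
python3 -m inch '[[0,[-0.035,0.03,0.02],[0,0,0]],[0,[0,0.02,0],[0,0,0]],[0,[0,0,0],[0,0,0]]]'
python3 st.py;python3 - <<'E'
from h import *
im=save("wrist","w26.png");c=cal("wrist")
for n,p in dict(jar=(.630,.0962,.105),can=(.6112,-.061,.14),car=(.5395,.0268,.109),jp=(.630,.0962,.015),cp=(.6112,-.061,.015)).items(): print(n,proj("wrist",p,c).round())
E
```

```text
t: 45.95
tcp_pos: [0.612, -0.0613, 0.1129]
eef_rot: [-0.666, 0.746, -0.003, 0.002]
force: [0.2, 0.5, -0.4]
grip_width: 0.788
t: 46.45
tcp_pos: [0.5799, -0.0324, 0.3051]
eef_rot: [-0.665, 0.747, 0.0, -0.001]
force: [0.0, 1.2, -0.3]
grip_width: 1.002
t: 46.75
tcp_pos: [0.5422, 0.0209, 0.3305]
eef_rot: [-0.666, 0.746, -0.002, 0.002]
force: [0.0, -0.7, -0.9]
grip_width: 1.001
tcp [0.5422 0.0209 0.3305] jaw -96.55 level turn [-0.01  0.33  0.  ] w 1.001 F [ 0.  -0.7 -0.9]
jar [230. 128.]
can [404. 128.]
car [313. 213.]
jp [247. 129.]
cp [381. 130.]
```

View pics/w26.png

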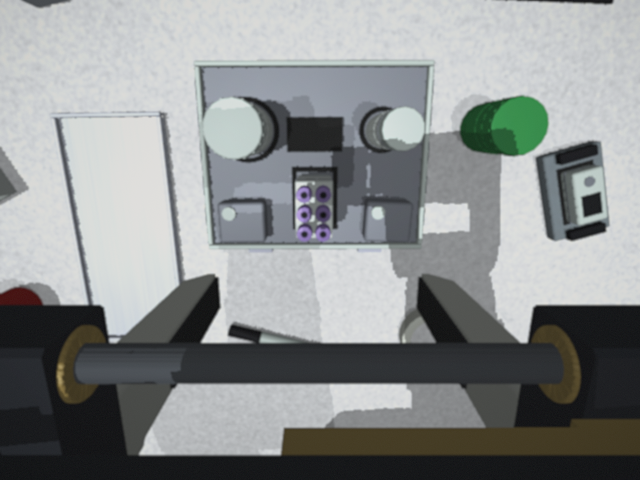

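Lids and caps at (232,128), (404,128) and (314,213) match the predicted centred positions. I back off for a last independent look.

```bash
python3 -m inch '[[0,[-0.03,-0.035,0],[0,0,0]],[0,[-0.03,-0.035,0],[0,0,0]],[0,[-0.03,-0.035,0],[0,0,0]],[0,[-0.03,-0.035,0],[0,0,0]],[0,[-0.03,-0.035,0],[0,0,0]]]'
python3 -m inch '[[0,[-0.02,-0.04,0],[0,0,0]],[0,[-0.02,-0.04,0],[0,0,0]],[0,[-0.01,-0.04,0],[0,0,0]],[0,[0,-0.04,0],[0,0,0]],[0,[0,0,0],[0,0,0]]]'
python3 - <<'E'
from h import *
im=save("top","t27.png");im=cv2.imread("pics/t27.png");cv2.imwrite("pics/t27c.png",cv2.resize(np.clip(im[165:300,285:535]*1.5,0,255).astype(np.uint8),None,fx=3.2,fy=3.2,interpolation=cv2.INTER_CUBIC))
E
```

```text
t: 47.3
tcp_pos: [0.3894, -0.1605, 0.3275]
eef_rot: [-0.668, 0.745, -0.001, 0.001]
force: [0.5, -1.3, 0.2]
grip_width: 0.999
t: 47.8
tcp_pos: [0.3306, -0.3334, 0.3259]
eef_rot: [-0.665, 0.747, 0.0, -0.0]
force: [-1.0, 1.2, -0.1]
grip_width: 1.001
```

View pics/t27c.png

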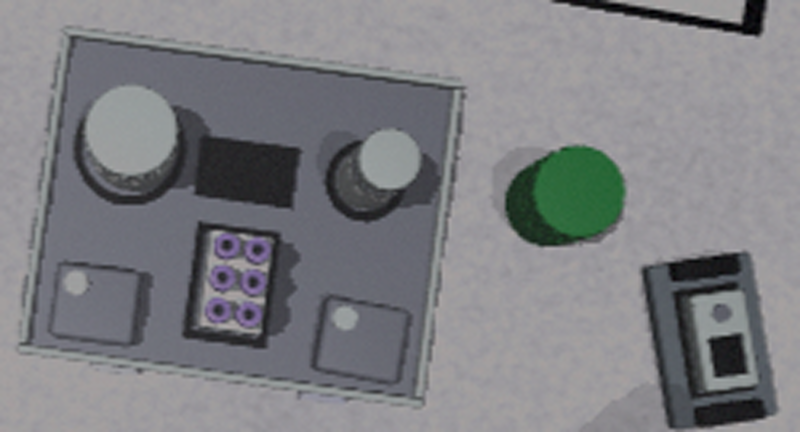

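```bash
python3 - <<'E'
from h import *
c=cal("top");B=lambda u,v,z:ray("top",285+u/3.2,165+v/3.2,z,c)[:2]
P=np.array([B(*p,.044) for p in((690,294),(746,288),(756,386),(702,394))])
D=np.array([B(*p,.02) for p in((643,268),(747,252),(776,410),(670,429))])
for n,X in(("log",P),("dock",D)):
    d=X[0]-X[3]+X[1]-X[2];print(n,X.mean(0).round(4),np.degrees(np.arctan2(d[1],d[0])))
print("jar",B(131,130,.105),"can",B(391,158,.14))
s=env.sense();print(s['t'],s['force'],s['joint_vel'].round(3))
env.sign_off()
E
```

```text
log [ 0.5099 -0.2945] 6.401624923479425
dock [ 0.5108 -0.2931] 10.070354538824601
jar [0.62952199 0.09258536] can [ 0.61150093 -0.06372285]
47.85 [ 0.27882168  0.43496981 -0.18853904] [ 0.056 -0.036  0.038  0.008  0.007  0.033]
the job is handed in; nothing more can be done
```

I parked the canister, jar and carrier upright in the side tray, then laid the logger in the dock. After that I put the carrier, jar and canister back on their own pads and moved the open gripper clear. I handed the job in at 47.9 s of the 136 s allowed. The sign-off gives no verdict.

**Final checks**
- **Logger:** the last top view puts it about 1–2 mm from the dock's centre.
- **Jar, canister and carrier:** in the last wrist view the lids and caps lie within 2 px of where centred items should appear. In the top view all three look upright and centred on their pads.

**Checks that disagreed**
- **Pad positions:** the top and wrist cameras differ by 2–4 mm in y, and one early wrist view taken with the tool slightly tilted was about 5 mm off. I used the values from the level, close wrist views. All of this is inside the 12 mm limit.
- **Logger angle:** corners read by eye in the coarse top view give 6.4° against 10.1° for the dock. The gripper released it within about 0.6° of the dock's direction, and either reading is within the 11.5° allowed.
- **Set-down force:** the canister peaked at about 34 N at the wrist when I set it in the tray, under the limit. Every other set-down read 23 N or less.

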